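# Pack polished specimens and latch the carrying case

## Robot

A 6-joint arm with a two-finger parallel gripper is mounted at the origin on a cart in front of the work surface, level with it; the furniture and walls round the work are solid. World frame = base frame: x ahead of the robot, y to its left, z up, the work surface at z = 0. Lengths are in mm, angles in rad, forces in N, time in s.
With the tool pointing down it reaches from about 300 to 875 mm from the base axis. Payload 6.4 kg.
Tool frame: the origin (TCP) lies at the very end of the fingers, on their centre line; the grasp point (between the pads) lies 19 mm behind it; y points along the fingers, x is the direction in which the jaws open and shut, and the axes are right-handed (so a half turn about y gives the same grasp; the last joint's range is limited). The gripper opens to 85 mm and grips with 20 to 120 N. Pads are 22 mm wide; open, the fingers measure 114 mm over their backs; the gripper's body (76 mm by 85 mm) begins 54 mm behind the grasp point. The pads swing forward as they close: fully open they stand 13 mm farther back than shut.
Start: joints at [-0.206, 0.181, 1.607, -0, 1.354, -0.206], TCP at [575.014, 0.015, 231.288] pointing down, gripper open.
Joint ranges: [-2.99, 2.99], [-0.89, 2.07], [0.3, 2.58], [-1.14, 4.28], [0, 2.63], [-3.12, 3.12]. Speed limits (rad/s): [2.57, 2.57, 3.01, 3.14, 3.14, 3.14].

## Interface

Orientations are given as a unit quaternion [w, x, y, z].
In Python, from rig import ctrl, viewer gives the robot as it stands. The module is installed in compiled form; this text tells all that it offers.
- The arm moves only by the shell command python3 -m jog 'ROWS' [FORCE]. ROWS is JSON, a list of rows, each an object of numbers: "wx", "wy", "wz": the turn, a rotation vector about the tool's x, y, z in rad; "tx", "ty", "tz": the shift along the tool's x, y, z in cm; "claw": the closure in counts, from 0 (fully open) to 255 (shut). A call has 1 to 8 rows; each row shifts and turns the commanded pose from where the row before left it, along the tool's axes as they then stand; what a row does not reach is not made up. A row lasts 1/10 s, in which the tool goes at most 50 mm and 8.59 degrees, less where a joint would pass 70% of its speed; a pose out of reach is approached as far as the arm can. A call is refused whole if a number of a shift passes 5 or a number of a turn 0.15, either way. A call with a gripper value outside its range is refused whole. The fingers move at their own pace and stop on an object; FORCE is the grip in N (left out, the last holds). Time passes only in rows, so rows that do not move let the fingers close. It gives the time, the measured TCP pose, the force and the opening at its end, in the units of the state.
- ctrl.observe(): the state, without advancing time (a new reading comes with each control period).
- viewer.read_camera(name): name is "scene" or "side" or "wrist"; returns a dict with "image" (480x640x3 uint8, red, green, blue), "depth" (480x640 float32, mm along the optical axis (not along the pixel's ray), 0 where there is no reading), "fx", "fy", "cx", "cy" (pixels), "camera_from_world" (4x4, takes a point from world to camera coordinates). Camera axes: x right, y up, looking along -z (the intrinsics and any distortion apply to the point x, -y, -z); pixel columns grow to the right and rows downward; lengths in mm; the calibration is good to about 2 mm. The wrist camera is an equidistant fisheye: a pixel r from the principal point sees the ray r / f radians off the axis. A picture is of the moment at which its call begins.
- ctrl.close_job(): hands the job in, once; it reports no verdict.
Trained networks look in a picture, given as the dict that the camera call returned (one of the last four; its "shot" number tells which), for a name from the list of things; names that differ only in an ending like _2 or _b are one class to them, and where a whole thing is asked for, a point or a joint stands for the part that bears it (a point fixed in the world has none). Each returns a list of dicts, best first, with "score" (0 to 1); they miss things now and then, are a little off and sometimes report something else, mostly with a low value. They report only what shows in the picture. A call takes as long as a camera call. They do not tell look-alikes from the thing itself.
- viewer.find_in(picture, name): "point" ([x, y, z] in mm, in world coordinates, good to about 4 mm: the middle of the surface that is visible of it).
- viewer.silhouettes(picture, name): "region" (480x640 bool, what is visible of it).
The state is a dict: "time": time; "q": joint angles; "qvel": joint speeds; "joint_torque": joint torques, N m; "eef_pos": TCP position; "eef_rot": TCP orientation; "contact_force": force on the tool from outside, world axes, zero at the start; "wrist_torque": the same for the moment, N m; "width": opening from 0.0 (shut) to 1.0 (fully open).
Only numpy, scipy, OpenCV 4.12 (cv2) and the standard library are available. Lean on these libraries where they do the work, as an engineer would, in place of code of your own. Each camera call takes 0.05 s, during which the arm holds its last target.

## Task

Pack all the round mounted specimens from the desk into the small carrying case, then shut its lid. Hook the wire loop of the draw latch over the keeper on the lid and press the lever down past centre until it stays shut, and last turn the black turnbuttons at both ends of the case a quarter turn so that they lie across the edges of the lid. Leave the loupe, the pen and the bronze tee casting alone.

Things in the scene. Friction and masses are not known exactly. Their poses are not given: they have to be found in the camera images.
- case: slate-blue case fixed to the desk, 96 (x) x 180 (y) x 66 mm high without lid, open on top; inside 84 x 168 mm, inner floor 30 mm above the desk. Origin: centre of its underside; x points to its back (hinge side), y to its left end, z up. Front (-x) face, towards the robot: the draw latch; +y and -y ends: a turnbutton each
- lid (a joint): lid, slab 96 x 180 x 13.5 mm, hinged at the case's back upper edge (point [0.048, 0, 0.0665] in the case frame). 0 = shut, grows as it opens, about 1.57 upright, stop at 2.0. The hinge is stiff (about 0.15 N m): the lid stays where it is left, so push it all the way down
- lid_front (a point): middle of the front edge of the lid's outer face, 96 mm from the hinge
- keeper (a point): where the loop's bar must lie: bar centre in the keeper, a lug 14 mm wide on the lid's front, with a trough 10 mm wide front to back between an outer lip (4.2 mm above the trough floor) and a block towards the lid (6.2 mm above it). With the lid shut it lies 18 mm in front of the case's front face, 76 mm above the desk
- latch (a joint): lever of the draw latch: 0 = shut against its stop, past centre; grows as it is raised, stop at 2.0. Handle points out from the case: 55 deg down at 0, level at 0.96, 54 deg up at 1.9. Loop hooked: turns freely down to about 1.1, then stretches the loop's spring (up to 10 N), passes centre near 0.35, then stays shut. Unhooked it stays where left
- lever_axis (a point): on the lever's axis, which is parallel to the case's y; 34 mm under the closed keeper, 42 mm above the desk
- lever_tip (a point): centre of the red round bead (7 mm thick, 16 mm wide) at the lever's free end, 38 mm from its axis; press here
- bail_pivot (a point): where the wire loop is hinged to the lever (15 mm from the lever's axis)
- loop_bar (a point): centre of the bar at the free end of the wire loop: wire 4.4 mm thick, loop 29 mm wide outside (along case y), bar 46 mm from bail_pivot (a spring lets it stretch up to 5 mm). It swings about bail_pivot with slight friction; pinch it from above across its 29 mm near the bar; the lever follows. The 16 mm wide handle passes through the loop
- button_left (a joint): turnbutton at the case's left (+y) end, 0 = along the end (clear of the lid), grows anticlockwise seen from above to a stop at 1.65; at 1.57 it lies across, over the lid's edge. Stays where it is left
- button_right (a joint): turnbutton at the case's right (-y) end, 0 = along the end (clear of the lid), grows clockwise seen from above to a stop at 1.65; at 1.57 it lies across, over the lid's edge. Stays where it is left
- grip_left (a point): on the left turnbutton's vertical axis, in its upright grip rib: rib 38 mm long (along the case's x at 0, turning with the button), 9 mm thick, 17 mm tall, top 7 mm above this point. 96 mm above the desk, 13 mm off the case's end
- grip_right (a point): on the right turnbutton's vertical axis, in its upright grip rib: rib 38 mm long (along the case's x at 0, turning with the button), 9 mm thick, 17 mm tall, top 7 mm above this point. 96 mm above the desk, 13 mm off the case's end
- specimen_0: black moulded disc, 30 mm dia x 19 mm high, square metal face on top; mounted metallographic specimen to be packed (absent in some starts). Origin: centre of its underside, z up
- specimen_1: pale grey disc, 25 mm dia x 14 mm high, round metal face on top; mounted metallographic specimen to be packed (absent in some starts). Origin: centre of its underside, z up
- specimen_2: grey disc, 22 mm dia x 11 mm high, square metal face on top; mounted metallographic specimen to be packed (absent in some starts). Origin: centre of its underside, z up
- specimen_3: brown disc, 25 mm dia x 14 mm high, T-shaped metal face on top; mounted metallographic specimen to be packed (absent in some starts). Origin: centre of its underside, z up
- specimen_5: black moulded disc, 25 mm dia x 12 mm high, square metal face on top; mounted metallographic specimen to be packed (absent in some starts). Origin: centre of its underside, z up
- loupe: folding loupe, 35 x 28 x 12 mm, bystander; origin under its centre
- pen: white and red pen, 135 mm long, bystander; origin under its centre
- cast_tee: bronze tee casting, 32 x 35 x 10 mm, bystander; origin under its centre
Things that resemble listed ones, but are neither listed nor needed, are in the scene too. What is shaped like the specimen_0 but blue or red is not meant.

How it is judged:
By the outcome, as a careful person would: the job done as asked, in the order asked, and still so for the second after the job is handed in, with the robot touching nothing.
Of specimen_0, specimen_1, specimen_2, specimen_3, specimen_5 only 3 to 5 are there at a start; the rules pass over those that are not, and their reading is None.
At some moment in a run one of specimen_0, specimen_1, specimen_2, specimen_3, specimen_5 may be knocked a few centimetres aside while the robot is not near it.
Once in a run the grip may slacken for a moment while it holds something.
It also fails if it takes over 210 s, if anything falls off the work surface, if the arm or the gripper's body presses on something with over 40 N, if the wrist force passes 120 N, or if a joint passes its speed limit or range.

## Working session

There is one attempt and no reset: what is moved stays moved. The work goes in short steps, Python scripts to look and compute and a shell command to move; the robot and the scene stay as the last step left them, time stands still between calls to the robot, and variables do not carry over. Pictures are saved under pics/ and viewed, and the job is handed in when it is done.

```bash
ls; mkdir -p pics
python3 - <<'E'
from rig import ctrl, viewer
import cv2
s=ctrl.observe(); print(s)
for n in ["scene","side","wrist"]:
    p=viewer.read_camera(n); cv2.imwrite(f"pics/a_{n}.png",p["image"][:,:,::-1]); print(n,p["fx"],p["fy"],p["cx"],p["cy"],p["camera_from_world"].tolist() if hasattr(p["camera_from_world"],'tolist') else p["camera_from_world"],[k for k in p])
E
```

```text
pics
{'time': 0.0, 'q': array([-2.06291490e-01,  1.81543536e-01,  1.60799233e+00, -3.39194897e-05,
        1.35385223e+00, -2.06258029e-01]), 'qvel': array([-6.73774763e-04,  3.65775929e-04,  5.19870968e-04,  2.15724951e-03,
        2.81463511e-05, -2.29352538e-04]), 'joint_torque': array([ 3.41415571e-04, -4.44869328e+01, -3.51340663e+01, -2.51131587e-04,
        9.11703974e-03,  3.43231875e-05]), 'eef_pos': array([5.74436620e+02, 1.29503828e-01, 2.30390357e+02]), 'eef_rot': array([ 7.07225049e-01, -7.06987943e-01,  6.32965334e-04,  6.14487982e-04]), 'contact_force': array([-0.38389228, -0.1935689 , -0.6677506 ]), 'wrist_torque': array([ 0.04950647, -0.04723986, -0.00156355]), 'width': 0.9981024761360162}
scene 563.905788134821 563.905788134821 318.5651727709238 241.00469509675412 [[0.6987276615214383, -0.7151488771852016, 0.01848617011519385, -494.99215463124233], [0.5025697264067484, 0.5090919657506947, 0.6987481953519017, -284.9255417871373], [-0.5091201480242442, -0.47894410307345786, 0.7151288142753951, -781.9309679626666], [0.0, 0.0, 0.0, 1.0]] ['image', 'depth', 'fx', 'fy', '
[... 203 characters left out ...]
, [0.354938723401202, -0.4611775922440727, 0.8132242808981324, -350.43239634897134], [-0.49626538887063254, 0.6442471840343804, 0.5819503670184003, -575.8273644315495], [0.0, 0.0, 0.0, 1.0]] ['image', 'depth', 'fx', 'fy', 'cx', 'cy', 'camera_from_world', 'shot']
wrist 371.64829954431775 371.64829954431775 320.83351303829346 238.9890976000245 [[0.999997547649885, -0.0005444481246606086, -0.0021466882534469343, -572.8524015847121], [-0.00013162708004641643, 0.9529858687380279, -0.30301471360305265, 38.87657479270165], [0.002210739362686575, 0.30301425306719104, 0.9529834600189053, -379.4727786128953], [0.0, 0.0, 0.0, 1.0]] ['image', 'depth', 'fx', 'fy', 'cx', 'cy', 'camera_from_world', 'shot']
```

View pics/a_scene.png

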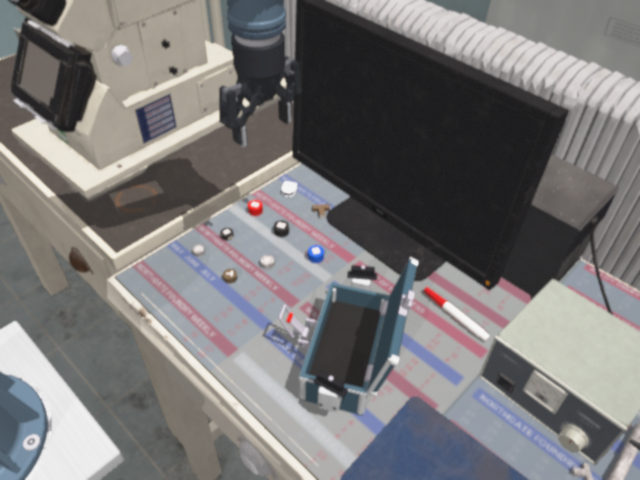

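View pics/a_side.png

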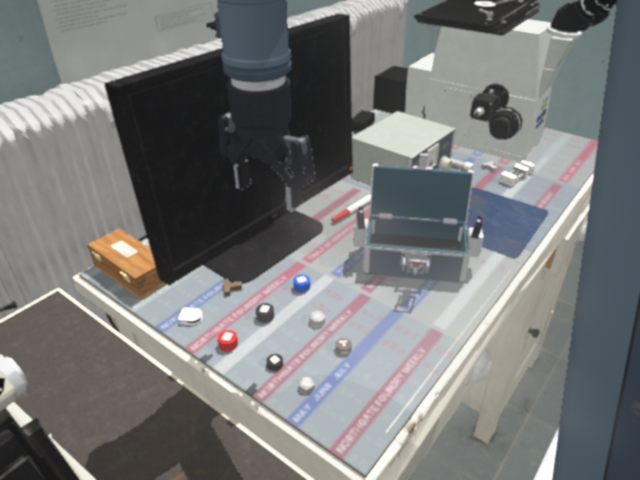

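View pics/a_wrist.png

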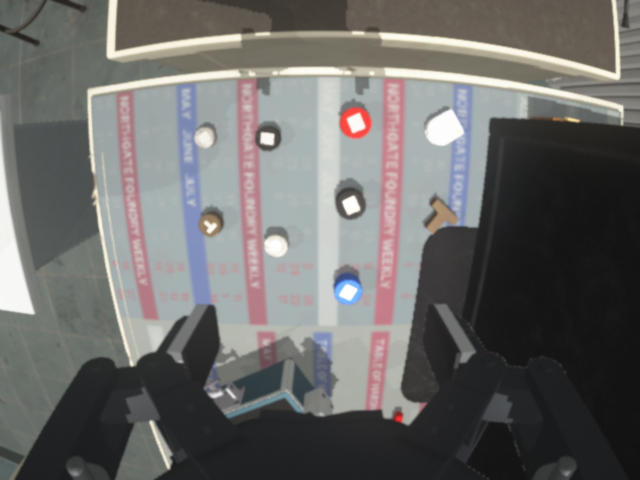

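```bash
cat > h.py <<'E'
from rig import ctrl, viewer
import cv2, numpy as np
from scipy.spatial.transform import Rotation as Rn
def R(q): return Rn.from_quat([q[1],q[2],q[3],q[0]]).as_matrix()
def shot(n,save=None):
    p=viewer.read_camera(n)
    if save: cv2.imwrite(f"pics/{save}.png",p["image"][:,:,::-1])
    return p
def ray(p,u,v,wrist):
    x=(u-p["cx"])/p["fx"]; y=(v-p["cy"])/p["fy"]
    if wrist:
        r=np.hypot(x,y); 
        s=np.where(r>1e-9,np.tan(r)/np.maximum(r,1e-9),1.); x,y=x*s,y*s
    return x,y
def back(p,u,v,d=None,wrist=False):
    """pixels+depth -> world"""
    u=np.asarray(u,float); v=np.asarray(v,float)
    if d is None: d=p["depth"][np.round(v).astype(int),np.round(u).astype(int)]
    x,y=ray(p,u,v,wrist)
    c=np.stack([x*d,-y*d,-d,np.ones_like(d)],-1)
    return (c@np.linalg.inv(np.array(p["camera_from_world"])).T)[...,:3]
def onz(p,u,v,z,wrist=False):
    T=np.linalg.inv(np.array(p["camera_from_world"])); x,y=ray(p,float(u),float(v),wrist)
    d=T[:3,:3]@np.array([x,-y,-1]); o=T[:3,3]; return o+d*(z-o[2])/d[2]
def proj(p,P,wrist=False):
    c=np.array(p["camera_from_world"])@np.append(P,1); x,y,z=c[0],-c[1],-c[2]
    if wrist:
        r=np.hypot(x,y);th=np.arctan2(r,z); s=th/max(r,1e-9); return p["cx"]+p["fx"]*x*s,p["cy"]+p["fy"]*y*s
    return p["cx"]+p["fx"]*x/z,p["cy"]+p["fy"]*y/z
def tool(dw,s=None):
    s=s or ctrl.observe(); return R(s["eef_rot"]).T@np.asarray(dw)/10
def st():
    s=ctrl.observe(); print("t%.2f"%s["time"],"pos",s["eef_pos"].round(1),"rot",s["eef_rot"].round(3),"F",s["contact_force"].round(1),"w",round(s["width"],3),"q",s["q"].round(2)); return s
E
python3 - <<'E'
from h import *
names="specimen_0 specimen_1 specimen_2 specimen_3 specimen_5 loupe pen cast_tee case lid keeper latch lever_tip loop_bar button_left button_right grip_left grip_right lid_front".split()
for cam in ["wrist","scene","side"]:
    p=shot(cam)
    print(cam)
    for n in names:
        try:
            r=viewer.find_in(p,n); print(' ',n,[(np.round(x["point"]).astype(int).tolist(),round(x["score"],2)) for x in r[:4]])
        except Exception as e: print(n,e)
E
```

```text
wrist
  specimen_0 [([524, 64, 12], 0.97), ([460, -19, 14], 0.95), ([460, 65, 13], 0.91), ([605, 79, 17], 0.83)]
  specimen_1 [([524, 64, 12], 0.97), ([460, -19, 14], 0.95), ([460, 65, 13], 0.91), ([605, 79, 17], 0.83)]
  specimen_2 [([524, 64, 12], 0.97), ([460, -19, 14], 0.95), ([460, 65, 13], 0.91), ([605, 79, 17], 0.83)]
  specimen_3 [([524, 64, 12], 0.97), ([460, -19, 14], 0.95), ([460, 65, 13], 0.91), ([605, 79, 17], 0.83)]
  specimen_5 [([524, 64, 12], 0.97), ([460, -19, 14], 0.95), ([460, 65, 13], 0.91), ([605, 79, 17], 0.83)]
  loupe [([697, 80, 14], 0.92)]
  pen [([681, -289, 16], 0.65)]
  cast_tee [([693, -18, 12], 0.62)]
  case [([515, -216, 44], 0.75)]
  lid []
  keeper [([384, -310, 88], 0.31)]
  latch [([451, -205, 44], 0.55)]
  lever_tip [([449, -209, 50], 0.78), ([456, 66, 11], 0.63), ([513, -217, 42], 0.17)]
  loop_bar [([454, -193, 56], 0.64), ([459, 69, 12], 0.3), ([386, -308, 88], 0.28)]
  button_left []
  button_right [([382, -309, 90], 0.58)]
  grip_left []
  grip_right [([449, -202, 44], 0.37)]
  lid_front []
scene
  specimen_0 [([456, -24, 12], 0.73), ([602, 
[... 1694 characters left out ...]
 17], 0.74)]
  specimen_5 [([602, 84, 16], 0.79), ([456, -17, 10], 0.77), ([518, 68, 12], 0.77), ([597, -85, 17], 0.74)]
  loupe [([696, 79, 8], 0.76)]
  pen [([672, -337, 12], 0.81)]
  cast_tee [([696, -14, 13], 0.78)]
  case [([694, 80, 12], 0.71), ([493, -304, 65], 0.66)]
  lid [([510, -332, 115], 0.94), ([389, -315, 94], 0.2)]
  keeper [([512, -332, 118], 0.96), ([691, 80, 10], 0.69), ([432, -192, 78], 0.2)]
  latch [([442, -204, 60], 0.57), ([387, -309, 91], 0.24)]
  lever_tip [([436, -194, 65], 0.73), ([671, -337, 14], 0.7)]
  loop_bar []
  button_left []
  button_right [([393, -305, 95], 0.46)]
  grip_left [([567, -217, 91], 0.64)]
  grip_right [([388, -314, 95], 0.44)]
  lid_front []
```

Run:
```python
from h import *
vv,uu=np.mgrid[0:480,0:640]
for cam in ["scene","side","wrist"]:
    p=shot(cam); P=back(p,uu,vv,p["depth"],cam=="wrist"); ok=p["depth"]>0
    near=ok&(np.hypot(P[...,0]-480,P[...,1]+271)<130)
    m=near&(P[...,2]>61)&(P[...,2]<70)
    pts=P[m][:,:2].astype(np.float32)
    print(cam,len(pts)); 
    if len(pts)>20: print(cv2.minAreaRect(pts), np.median(P[m][:,2]))
    # lid plane
    for r in viewer.silhouettes(p,"lid")[:1]:
        q=P[r["region"]&ok]; c=np.median(q,0); q=q[np.linalg.norm(q-c,axis=1)<70]; u,s,vt=np.linalg.svd(q-q.mean(0)); print("lid",r["score"],c.round(),vt[2].round(3),s)
    # specimens
    for r in viewer.find_in(p,"specimen_0"):
        x=r["point"]; mm=ok&(np.hypot(P[...,0]-x[0],P[...,1]-x[1])<25)&(P[...,2]>7)
        zt=np.percentile(P[mm][:,2],85); mt=mm&(abs(P[...,2]-zt)<2.5); c=P[mt][:,:2]
        (cx,cy),rad=cv2.minEnclosingCircle(c.astype(np.float32))
        col=np.median(p["image"][mm],0)
        print("  %.2f"%r["score"],np.round(x),"top z %.1f"%zt,"c",c.mean(0).round(1),"enc",round(cx,1),round(cy,1),"r%.1f"%rad,col,mt.sum())
```

```text
scene 1445
((465.97601318359375, -265.22369384765625), (217.97189331054688, 150.14549255371094), 33.61618423461914) 64.78616753770007
lid 0.92 [ 495. -349.  141.] [ 0.481 -0.824 -0.298] [1646.43429092 1081.72521189  143.25770016]
  0.78 [599.  70.  15.] top z 18.4 c [606.3  77. ] enc 604.6 76.5 r15.5 [233.  76.  72.] 93
  0.74 [595.  -4.  20.] top z 336.0 c [591.3 -13.9] enc 592.6 -11.2 r20.9 [44.5 45.  47. ] 88
  0.69 [524. -47.  16.] top z 14.1 c [526.6 -46.4] enc 526.2 -46.7 r12.9 [213. 205. 202.] 82
  0.69 [453. -23.  11.] top z 13.1 c [457.9 -23.9] enc 458.0 -23.5 r12.8 [146. 127. 108.] 103
  0.68 [521.  57.   7.] top z 11.7 c [521.8  62.4] enc 521.3 62.3 r12.7 [114.5 115.  114.5] 69
  0.53 [ 597. -100.   17.] top z 18.7 c [601.6 -96.2] enc 601.9 -95.7 r15.4 [ 81. 126. 231.] 133
side 1288
((470.41790771484375, -256.79052734375), (225.53683471679688, 151.04039001464844), 29.71613121032715) 65.35760200112503
lid 0.91 [ 511. -330.  117.] [ 0.476 -0.851 -0.223] [2211.69024442 1689.69135773  113.90942344]
  0.71 [519. -40.  15.] top z 14.4 c [526.3 -42.1] enc 526.8 -42.0 r12.8 [220. 
[... 561 characters left out ...]
37. 38. 41.] 64
wrist 779
((514.6594848632812, -213.90550231933594), (49.568634033203125, 139.9889373779297), 87.2781753540039) 64.58216130424609
  0.84 [459.  65.  12.] top z 10.9 c [456.7  68.7] enc 456.8 68.7 r11.2 [220. 216. 205.] 336
  0.83 [527. -40.  10.] top z 13.7 c [526.4 -43.3] enc 526.3 -43.6 r12.7 [245. 241. 234.] 432
  0.77 [605.  79.  19.] top z 18.9 c [605.4  79.8] enc 605.6 79.8 r15.2 [251.  92.  88.] 760
  0.74 [460. -19.  14.] top z 13.8 c [457.3 -21.1] enc 456.8 -21.5 r12.8 [151. 130. 106.] 404
  0.73 [523.  62.  11.] top z 11.8 c [520.9  65.4] enc 520.8 65.5 r12.7 [98. 93. 91.] 482
  0.71 [602.   1.  22.] top z 325.8 c [595.4  15.3] enc 603.0 7.4 r24.3 [36. 36. 38.] 1920
```

```bash
python3 -m jog '[{"wy":0.15},{"wy":0.15},{"wy":0.15},{"wy":0.15},{"wy":0.15},{"wy":0.15},{"wy":0.15},{"wy":0.048,"claw":60}]' 40
```

```text
invalid input
```

```bash
python3 -m jog '[{"wx":0,"wy":0.15,"wz":0,"tx":0,"ty":0,"tz":0,"claw":60}]' 40
```

```text
time: 3.7
eef_pos: [575.0, 0.0, 231.3]
eef_rot: [0.705, -0.705, 0.054, -0.054]
contact_force: [-0.6, -0.8, -0.4]
width: 0.857
```

```bash
python3 -m jog '[{"wy":0.15,"claw":90},{"wy":0.15,"claw":90},{"wy":0.15,"claw":90},{"wy":0.15,"claw":90},{"wy":0.15,"claw":90},{"wy":0.15,"claw":90},{"wy":0.048,"claw":90}]'
```

```text
invalid input
```

```bash
python3 -m jog '[{"wx":0,"wy":0.15,"wz":0,"tx":0,"ty":0,"tz":0,"claw":90},{"wx":0,"wy":0.15,"wz":0,"tx":0,"ty":0,"tz":0,"claw":90},{"wx":0,"wy":0.15,"wz":0,"tx":0,"ty":0,"tz":0,"claw":90},{"wx":0,"wy":0.15,"wz":0,"tx":0,"ty":0,"tz":0,"claw":90},{"wx":0,"wy":0.15,"wz":0,"tx":0,"ty":0,"tz":0,"claw":90},{"wx":0,"wy":0.15,"wz":0,"tx":0,"ty":0,"tz":0,"claw":90}]'
python3 - <<'E'
from h import *
s=st(); print(R(s["eef_rot"]).round(3))
T0=np.array([s["eef_pos"]]); 
for n,c in dict(s2=(456.7,69),s5=(521,65.5),s3=(457.3,-21),s1=(526.4,-43.3),s0=(600,1)).items(): print(n,tool(np.array([*c,40])-s["eef_pos"],s).round(2))
p=shot("wrist","b_wrist")
p=shot("scene","b_scene"); p=shot("side","b_side")
E
```

```text
time: 4.3
eef_pos: [575.0, 0.0, 231.3]
eef_rot: [0.611, -0.611, 0.356, -0.356]
contact_force: [-0.5, -0.2, -0.6]
width: 0.646
t4.30 pos [575.    0.  231.3] rot [ 0.611 -0.611  0.356 -0.356] F [-0.5 -0.2 -0.6] w 0.646 q [-0.21  0.18  1.61 -0.    1.35  0.85]
[[ 0.492  0.     0.87 ]
 [-0.87  -0.     0.492]
 [ 0.    -1.     0.   ]]
s2 [-11.83  19.13  -6.9 ]
s5 [-8.36 19.13 -1.48]
s3 [ -3.97  19.13 -11.28]
s1 [ 1.38 19.13 -6.36]
s0 [ 1.14 19.13  2.22]
```

View pics/b_wrist.png

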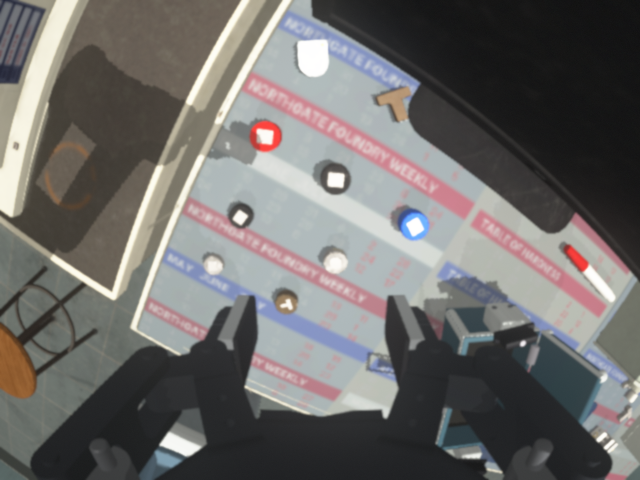

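Run:
```python
import cv2,numpy as np
a=cv2.imread("pics/b_scene.png"); b=cv2.imread("pics/b_side.png")
a=cv2.resize(a[240:420,255:435],(600,600),interpolation=cv2.INTER_CUBIC)
cv2.imwrite("pics/b_scene_c.png",a)
cv2.imwrite("pics/b_side_c.png",cv2.resize(b[140:320,340:500],(533,600),interpolation=cv2.INTER_CUBIC))
```

```text
(no output)
```

View pics/b_scene_c.png

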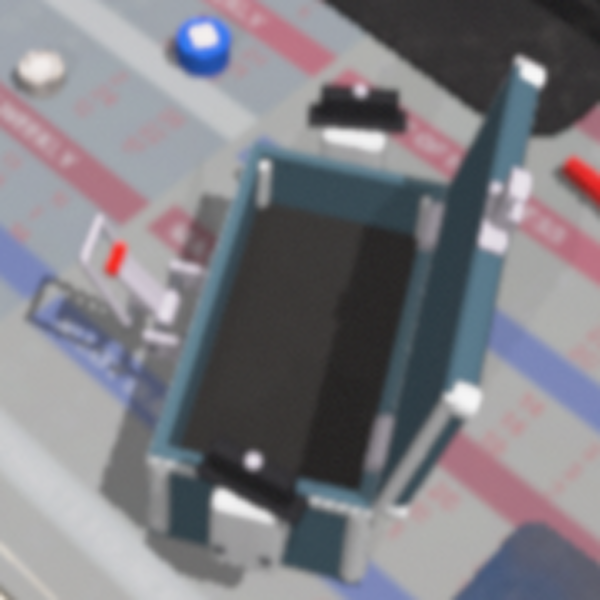

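View pics/b_side_c.png

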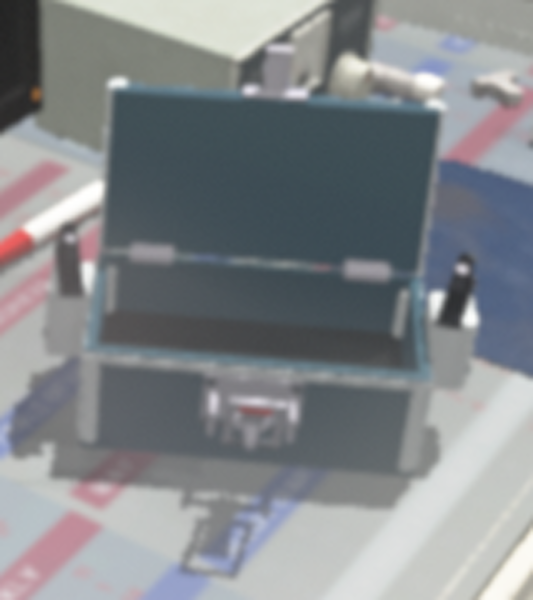

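Run:
```python
import cv2
a=cv2.imread("pics/b_wrist.png")
cv2.imwrite("pics/b_c.png",cv2.resize(a[110:330,190:450],(780,660))[:600])
```

```text
(no output)
```

View pics/b_c.png

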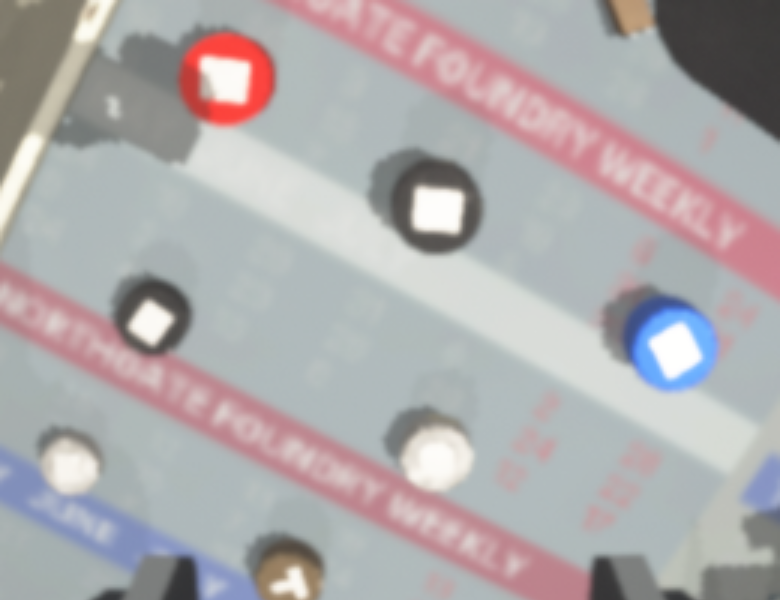

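```bash
python3 -m jog '[{"wx":0,"wy":0,"wz":0,"tx":1.14,"ty":3.5,"tz":2.22,"claw":100},{"wx":0,"wy":0,"wz":0,"tx":0,"ty":4,"tz":0,"claw":100},{"wx":0,"wy":0,"wz":0,"tx":0,"ty":4,"tz":0,"claw":100},{"wx":0,"wy":0,"wz":0,"tx":0,"ty":3,"tz":0,"claw":100}]'
python3 - <<'E'
from h import *
s=st()
p=shot("wrist","c_wrist")
vv,uu=np.mgrid[0:480,0:640]
P=back(p,uu,vv,p["depth"],True);ok=p["depth"]>0
x=(600,1); mm=ok&(np.hypot(P[...,0]-x[0],P[...,1]-x[1])<25)&(P[...,2]>7)&(P[...,2]<30)
zt=np.percentile(P[mm][:,2],85); mt=mm&(abs(P[...,2]-zt)<2.5)
c,r=cv2.minEnclosingCircle(P[mt][:,:2].astype(np.float32)); print(zt,c,r,mt.sum())
print(tool(np.array([*c,5])-s["eef_pos"],s))
E
```

```text
time: 4.85
eef_pos: [598.8, 1.4, 83.6]
eef_rot: [-0.612, 0.613, -0.354, 0.352]
contact_force: [-0.3, 0.1, 0.2]
width: 0.608
t4.85 pos [598.8   1.4  83.6] rot [-0.612  0.613 -0.354  0.352] F [-0.3  0.1  0.2] w 0.608 q [-0.2   0.4   1.65 -0.    1.09  0.85]
18.717275785149965 (602.1736450195312, -0.18674243986606598) 15.280251502990723 1827
[0.32081339 7.85693127 0.22658189]
```

View pics/c_wrist.png

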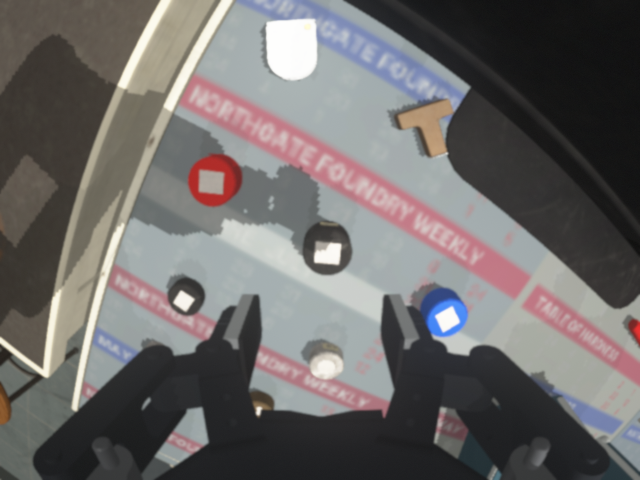

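```bash
python3 -m jog '[{"wx":0,"wy":0,"wz":0,"tx":0.22,"ty":3,"tz":0.14,"claw":110},{"wx":0,"wy":0,"wz":0,"tx":0,"ty":3,"tz":0,"claw":110},{"wx":0,"wy":0,"wz":0,"tx":0,"ty":2.35,"tz":0,"claw":110},{"wx":0,"wy":0,"wz":0,"tx":0,"ty":0,"tz":0,"claw":110},{"wx":0,"wy":0,"wz":0,"tx":0,"ty":0,"tz":0,"claw":255},{"wx":0,"wy":0,"wz":0,"tx":0,"ty":0,"tz":0,"claw":255},{"wx":0,"wy":0,"wz":0,"tx":0,"ty":0,"tz":0,"claw":255},{"wx":0,"wy":0,"wz":0,"tx":0,"ty":0,"tz":0,"claw":255}]' 40
```

```text
time: 5.7
eef_pos: [603.7, -0.3, 4.6]
eef_rot: [0.612, -0.612, 0.353, -0.355]
contact_force: [-0.9, -0.2, 4.9]
width: 0.326
```

Run:
```python
from h import *
s=st(); p=shot("wrist","d_wrist")
```

```text
t5.70 pos [ 6.037e+02 -3.000e-01  4.600e+00] rot [ 0.612 -0.612  0.353 -0.355] F [-0.9 -0.2  4.9] w 0.326 q [-0.2   0.53  1.66 -0.    0.95  0.85]
```

View pics/d_wrist.png

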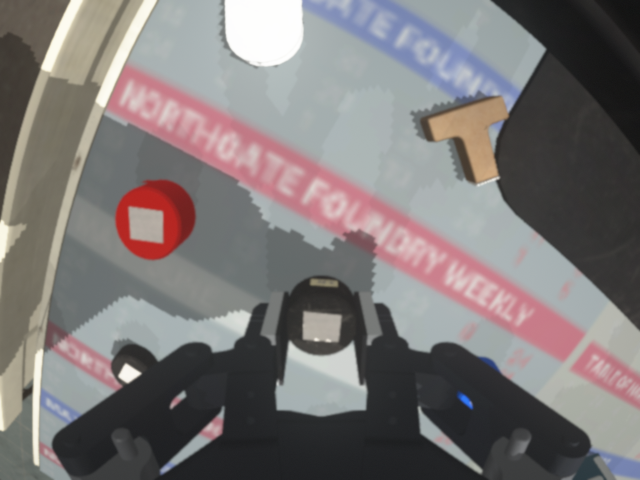

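```bash
python3 -m jog '[{"wx":0,"wy":0,"wz":0,"tx":0,"ty":-4,"tz":0,"claw":255},{"wx":0,"wy":0,"wz":0,"tx":0,"ty":-5,"tz":0,"claw":255},{"wx":0,"wy":0,"wz":0,"tx":0,"ty":-5,"tz":0,"claw":255}]' 40
python3 - <<'E'
from h import *
p=shot("scene","d_scene"); q=shot("side")
for c,L in ((p,[(332.4,283.5),(301.5,378.6),(373.5,393.6)]),(q,[(366.4,245.6),(469.6,253.4)])):
    for u,v in L: print(onz(c,u,v,66).round(1))
for c in (p,q):
  for n in ("grip_left","grip_right"):
    for r in viewer.silhouettes(c,n)[:1]:
        m=r["region"]&(c["depth"]>0); vv,uu=np.nonzero(m); P=back(c,uu,vv); t=P[P[:,2]>99]; print(n,r["score"],len(t),P.mean(0).round(1),t.mean(0).round(1) if len(t) else "", [a for a in cv2.minAreaRect(t[:,:2].astype(np.float32))] if len(t)>3 else "")
E
```

```text
time: 6.05
eef_pos: [601.5, 0.1, 144.1]
eef_rot: [-0.612, 0.612, -0.355, 0.354]
contact_force: [1.7, -0.8, -0.2]
width: 0.323
[ 537.4 -196.7   66. ]
[ 380.1 -285.5   66. ]
[ 433.9 -372.4   66. ]
[ 532.8 -190.5   66. ]
[ 379.6 -280.1   66. ]
grip_left 0.75 112 [ 570.8 -229.5   91.4] [ 571.3 -229.2  101.8] [(571.4671630859375, -228.30386352539062), (11.354809761047363, 36.507972717285156), 40.93361282348633]
grip_right 0.68 158 [ 389.8 -330.4   93.7] [ 391.  -329.   102.1] [(391.59527587890625, -329.5111999511719), (8.793967247009277, 36.84831237792969), 12.413941383361816]
grip_left 0.47 66 [ 574.5 -228.3   88.7] [ 569.6 -223.1  102.7] [(570.435302734375, -224.2054443359375), (8.732767105102539, 36.28386306762695), 39.82844161987305]
grip_right 0.68 68 [ 388.7 -317.8   94.8] [ 390.4 -322.4  103. ] [(391.5812683105469, -325.4632263183594), (9.032292366027832, 40.024471282958984), 14.516846656799316]
```

```bash
cat >> h.py <<'E'
C=np.array([481.5,-278.5]); XD=np.array([np.cos(np.radians(-60.2)),np.sin(np.radians(-60.2))]); YD=np.array([-XD[1],XD[0]])
def cw(x,y,z): return np.array([*(C+x*XD+y*YD),z])
def wc(P): d=np.asarray(P)[...,:2]-C; return np.stack([d@XD,d@YD,np.asarray(P)[...,2]],-1)
E
python3 - <<'E'
from h import *
s=st(); print(tool(cw(-3,62,144)-s["eef_pos"]).round(2))
E
```

```text
t6.35 pos [6.012e+02 2.000e-01 1.416e+02] rot [-0.612  0.612 -0.355  0.354] F [-0.3 -0.4 -0.1] w 0.322 q [-0.2   0.33  1.61  0.    1.2   0.85]
[ 17.92  -0.24 -18.05]
```

```bash
python3 -m jog '[{"wx":0,"wy":0,"wz":0,"tx":2.56,"ty":-0.04,"tz":-2.58,"claw":255},{"wx":0,"wy":0,"wz":0,"tx":2.56,"ty":0,"tz":-2.58,"claw":255},{"wx":0,"wy":0,"wz":0,"tx":2.56,"ty":0,"tz":-2.58,"claw":255},{"wx":0,"wy":0,"wz":0,"tx":2.56,"ty":0,"tz":-2.58,"claw":255},{"wx":0,"wy":0,"wz":0,"tx":2.56,"ty":0,"tz":-2.58,"claw":255},{"wx":0,"wy":0,"wz":0,"tx":2.56,"ty":0,"tz":-2.58,"claw":255},{"wx":0,"wy":0,"wz":0,"tx":2.56,"ty":0,"tz":-2.57,"claw":255},{"wx":0,"wy":0,"wz":0,"tx":0,"ty":0,"tz":0,"claw":255}]'
python3 - <<'E'
from h import *
s=st(); print(tool(cw(-3,62,144)-s["eef_pos"]).round(2),R(s["eef_rot"]).round(3).tolist())
p=shot("wrist","e_wrist")
vv,uu=np.mgrid[0:480,0:640]
P=wc(back(p,uu,vv,p["depth"],True))
np.save("e.npy",P)
m=(p["depth"]>0)&(abs(P[...,2]-66)<3)&(abs(P[...,0])<60)&(abs(P[...,1])<100)
print(m.sum()); q=P[m]; print(np.percentile(q,[1,5,50,95,99],axis=0).round(1))
E
```

```text
time: 7.15
eef_pos: [532.6, -248.7, 141.0]
eef_rot: [-0.611, 0.611, -0.357, 0.355]
contact_force: [0.3, 0.5, -0.3]
width: 0.324
t7.15 pos [ 532.6 -248.7  141. ] rot [-0.611  0.611 -0.357  0.355] F [ 0.3  0.5 -0.3] w 0.324 q [-0.64  0.31  1.65 -0.    1.19  0.42]
[-0.26 -0.3   0.28] [[0.494, -0.003, 0.87], [-0.87, 0.001, 0.494], [-0.002, -1.0, -0.002]]
3178
[[-49.3  17.1  63.1]
 [-48.3  23.2  63.5]
 [ -6.9  79.8  65. ]
 [ 46.7  90.   66.7]
 [ 48.5  91.   68.6]]
```

View pics/e_wrist.png

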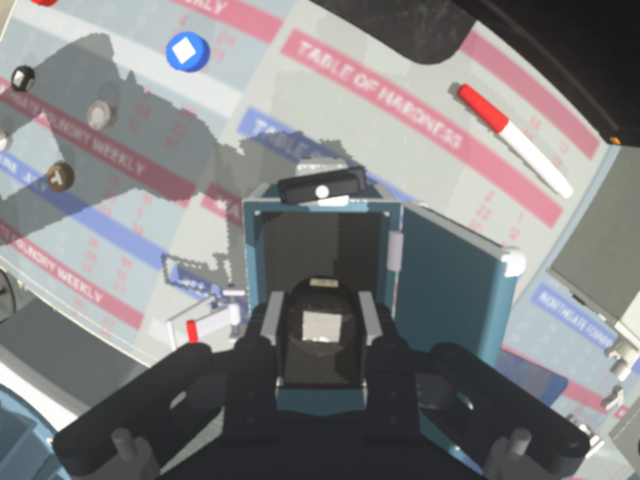

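```bash
python3 -m jog '[{"wx":0,"wy":0,"wz":0,"tx":-0.2,"ty":2,"tz":0.25,"claw":255},{"wx":0,"wy":0,"wz":0,"tx":0,"ty":4,"tz":0,"claw":255},{"wx":0,"wy":0,"wz":0,"tx":0,"ty":3,"tz":0,"claw":255},{"wx":0,"wy":0,"wz":0,"tx":0,"ty":1.3,"tz":0,"claw":255},{"wx":0,"wy":0,"wz":0,"tx":0,"ty":0,"tz":0,"claw":255},{"wx":0,"wy":0,"wz":0,"tx":0,"ty":0,"tz":0,"claw":255}]'
python3 - <<'E'
from h import *
s=st(); print(wc(s["eef_pos"]))
E
```

```text
time: 7.8
eef_pos: [536.6, -242.0, 40.8]
eef_rot: [0.612, -0.612, 0.354, -0.354]
contact_force: [0.3, -0.0, 0.7]
width: 0.327
t7.80 pos [ 536.6 -242.    40.8] rot [ 0.612 -0.612  0.354 -0.354] F [ 0.3 -0.   0.7] w 0.327 q [-0.63  0.45  1.69  0.    1.    0.42]
[-4.30853727 65.93097537 40.75053929]
```

```bash
python3 -m jog '[{"wx":0,"wy":0,"wz":0,"tx":0,"ty":0.4,"tz":-0.2,"claw":255},{"wx":0,"wy":0,"wz":0,"tx":0,"ty":0,"tz":0,"claw":255},{"wx":0,"wy":0,"wz":0,"tx":0,"ty":0,"tz":0,"claw":140},{"wx":0,"wy":0,"wz":0,"tx":0,"ty":0,"tz":0,"claw":140},{"wx":0,"wy":0,"wz":0,"tx":0,"ty":0,"tz":0,"claw":140},{"wx":0,"wy":0,"wz":0,"tx":0,"ty":-3,"tz":0,"claw":140},{"wx":0,"wy":0,"wz":0,"tx":0,"ty":-4,"tz":0,"claw":120},{"wx":0,"wy":0,"wz":0,"tx":0,"ty":-4,"tz":0,"claw":120}]'
python3 - <<'E'
from h import *
s=st(); print(wc(s["eef_pos"]))
p=shot("wrist","f_wrist")
vv,uu=np.mgrid[0:480,0:640]
P=back(p,uu,vv,p["depth"],True);ok=p["depth"]>0
Q=wc(P); m=ok&(Q[...,2]>40)&(Q[...,2]<56)&(abs(Q[...,0])<38)&(abs(Q[...,1])<80); print(m.sum(),Q[m].mean(0) if m.any() else 0)
for n,x in dict(s2=(456.7,69),s5=(521,65.5),s3=(457.3,-21),s1=(526.4,-43.3)).items():
    mm=ok&(np.hypot(P[...,0]-x[0],P[...,1]-x[1])<30)&(P[...,2]>7)&(P[...,2]<30)
    if mm.sum()<20: print(n,"none"); continue
    zt=np.percentile(P[mm][:,2],85); mt=mm&(abs(P[...,2]-zt)<2.5)
    c,r=cv2.minEnclosingCircle(P[mt][:,:2].astype(np.float32)); print(n,zt,c,r,mt.sum(),tool([*c,s["eef_pos"][2]]-s["eef_pos"]).round(2))
E
```

```text
time: 8.6
eef_pos: [533.9, -243.2, 147.0]
eef_rot: [0.612, -0.612, 0.355, -0.354]
contact_force: [0.6, -0.6, -0.0]
width: 0.529
t8.60 pos [ 533.9 -243.2  147. ] rot [ 0.612 -0.612  0.355 -0.354] F [ 0.6 -0.6 -0. ] w 0.529 q [-0.63  0.29  1.65 -0.    1.2   0.42]
[ -4.60546771  62.98665913 147.02847437]
1497 [-4.2015663  63.23109666 47.7674075 ]
s2 10.994519412017814 (456.6793212890625, 68.44125366210938) 11.337298393249512 238 [-30.87  -0.27   8.82]
s5 12.123340890528223 (520.6095581054688, 63.95054626464844) 13.2213773727417 346 [-27.3   -0.21  14.14]
s3 13.826037172981765 (458.106689453125, -21.69720458984375) 13.293511390686035 440 [-22.98  -0.21   4.46]
s1 13.986834952564237 (526.244873046875, -44.92713928222656) 12.869916915893555 553 [-17.58  -0.13   9.21]
```

View pics/f_wrist.png

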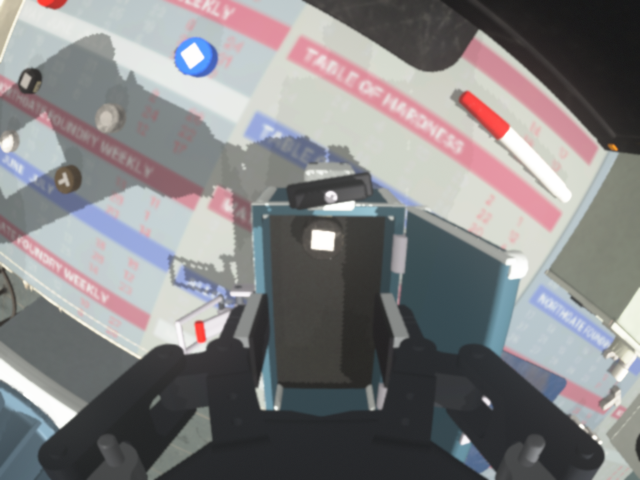

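```bash
python3 -m jog '[{"wx":0,"wy":0,"wz":0,"tx":-3.5,"ty":0,"tz":1.84,"claw":110},{"wx":0,"wy":0,"wz":0,"tx":-3.5,"ty":0,"tz":1.84,"claw":110},{"wx":0,"wy":0,"wz":0,"tx":-3.5,"ty":0,"tz":1.84,"claw":110},{"wx":0,"wy":0,"wz":0,"tx":-3.5,"ty":0,"tz":1.84,"claw":110},{"wx":0,"wy":0,"wz":0,"tx":-3.5,"ty":0,"tz":1.84,"claw":110},{"wx":0,"wy":0,"wz":0,"tx":0,"ty":4,"tz":0,"claw":110},{"wx":0,"wy":0,"wz":0,"tx":0,"ty":4,"tz":0,"claw":110},{"wx":0,"wy":0,"wz":0,"tx":0,"ty":0,"tz":0,"claw":110}]'
cat >> h.py <<'E'
S0=dict(s2=(456.7,68.5,22),s5=(520.8,64.5,25),s3=(457.8,-21.4,25),s1=(526.2,-44.2,25))
def specs(p,names,zgo=None):
    s=ctrl.observe()
    vv,uu=np.mgrid[0:480,0:640]
    P=back(p,uu,vv,p["depth"],True);ok=p["depth"]>0
    Q=wc(P)
    for n in names:
        x=S0[n]
        mm=ok&(np.hypot(P[...,0]-x[0],P[...,1]-x[1])<27)&(P[...,2]>7)&(P[...,2]<30)
        if mm.sum()<20: print(n,"none"); continue
        zt=np.percentile(P[mm][:,2],85); mt=mm&(abs(P[...,2]-zt)<2.5)
        c,r=cv2.minEnclosingCircle(P[mt][:,:2].astype(np.float32)); print(n,"z%.1f"%zt,np.round(c,1),"d%.1f"%(2*r),mt.sum(),"tool",tool([*c,5 if zgo is None else zgo]-s["eef_pos"]).round(2))
E
python3 - <<'E'
from h import *
st(); specs(shot("wrist","g_wrist"),S0)
E
```

```text
time: 9.45
eef_pos: [522.7, -44.0, 61.3]
eef_rot: [-0.611, 0.613, -0.358, 0.351]
contact_force: [-2.3, 0.3, -0.1]
width: 0.568
t9.45 pos [522.7 -44.   61.3] rot [-0.611  0.613 -0.358  0.351] F [-2.3  0.3 -0.1] w 0.568 q [-0.31  0.3   1.85 -0.    1.    0.74]
s2 z10.8 [456.9  68.4] d22.4 718 tool [-13.19   5.97  -0.21]
s5 z11.8 [521.3  65.1] d25.8 1317 tool [-9.69  5.93  5.2 ]
s3 none
s1 z13.7 [526.4 -44. ] d25.7 1495 tool [0.02 5.91 0.21]
```

```bash
python3 -m jog '[{"wx":0,"wy":0,"wz":0,"tx":0.02,"ty":2,"tz":0.15,"claw":110},{"wx":0,"wy":0,"wz":0,"tx":0,"ty":2,"tz":0,"claw":110},{"wx":0,"wy":0,"wz":0,"tx":0,"ty":1.7,"tz":0,"claw":110},{"wx":0,"wy":0,"wz":0,"tx":0,"ty":0,"tz":0,"claw":110},{"wx":0,"wy":0,"wz":0,"tx":0,"ty":0,"tz":0,"claw":255},{"wx":0,"wy":0,"wz":0,"tx":0,"ty":0,"tz":0,"claw":255},{"wx":0,"wy":0,"wz":0,"tx":0,"ty":0,"tz":0,"claw":255},{"wx":0,"wy":0,"wz":0,"tx":0,"ty":0,"tz":0,"claw":255}]' 40
```

```text
time: 10.3
eef_pos: [530.1, -45.8, 11.5]
eef_rot: [0.612, -0.612, 0.353, -0.356]
contact_force: [-1.6, -0.3, 5.3]
width: 0.241
```

```bash
python3 -m jog '[{"wx":0,"wy":0,"wz":0,"tx":0,"ty":-4,"tz":0,"claw":255},{"wx":0,"wy":0,"wz":0,"tx":0,"ty":-5,"tz":0,"claw":255},{"wx":0,"wy":0,"wz":0,"tx":0,"ty":-5,"tz":0,"claw":255},{"wx":0,"wy":0,"wz":0,"tx":0,"ty":0,"tz":0,"claw":255}]'
python3 - <<'E'
from h import *
s=st(); print(tool(cw(-3,32,145)-s["eef_pos"]).round(2)); shot("wrist","h_wrist")
E
```

```text
time: 10.7
eef_pos: [534.0, -46.8, 158.6]
eef_rot: [0.613, -0.611, 0.349, -0.36]
contact_force: [0.9, 0.8, -0.3]
width: 0.242
t10.70 pos [534.  -46.8 158.6] rot [ 0.613 -0.611  0.349 -0.36 ] F [ 0.9  0.8 -0.3] w 0.242 q [-0.31  0.16  1.79  0.    1.18  0.74]
[ 17.17   1.42 -12.9 ]
```

View pics/h_wrist.png

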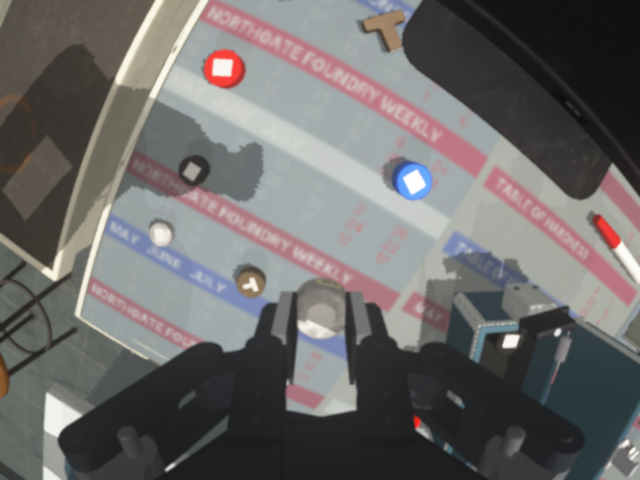

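```bash
python3 -m jog '[{"wx":0,"wy":0,"wz":0,"tx":0,"ty":4,"tz":0,"claw":255},{"wx":0,"wy":0,"wz":0,"tx":0,"ty":5,"tz":0,"claw":255},{"wx":0,"wy":0,"wz":0,"tx":0,"ty":3,"tz":0,"claw":255},{"wx":0,"wy":0,"wz":0,"tx":0,"ty":1.5,"tz":0,"claw":255},{"wx":0,"wy":0,"wz":0,"tx":0,"ty":0,"tz":0,"claw":255},{"wx":0,"wy":0,"wz":0,"tx":0,"ty":0,"tz":0,"claw":255}]'
python3 - <<'E'
from h import *
s=st(); shot("wrist","i_wrist")
E
```

```text
time: 11.35
eef_pos: [528.8, -45.3, 14.5]
eef_rot: [0.612, -0.612, 0.354, -0.355]
contact_force: [-0.4, -0.1, 1.0]
width: 0.24
t11.35 pos [528.8 -45.3  14.5] rot [ 0.612 -0.612  0.354 -0.355] F [-0.4 -0.1  1. ] w 0.24 q [-0.31  0.39  1.85 -0.    0.9   0.74]
```

View pics/i_wrist.png

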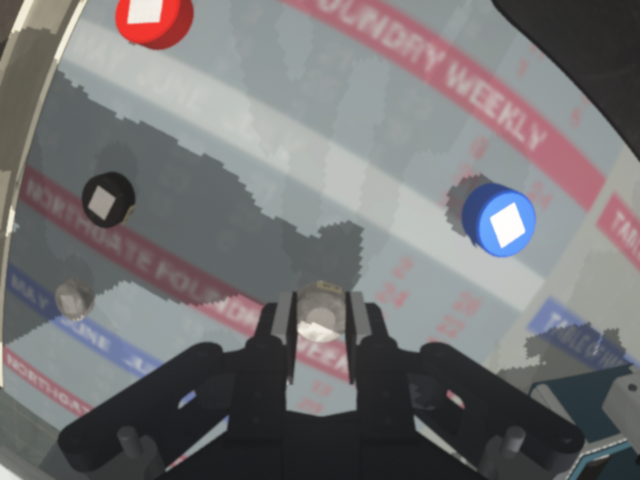

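```bash
python3 -m jog '[{"wx":0,"wy":0,"wz":0,"tx":0,"ty":-4,"tz":0,"claw":255},{"wx":0,"wy":0,"wz":0,"tx":0,"ty":-4,"tz":0,"claw":255},{"wx":0,"wy":0,"wz":0,"tx":0,"ty":-3,"tz":0,"claw":255},{"wx":0,"wy":0,"wz":0,"tx":0,"ty":-2,"tz":0,"claw":255},{"wx":0,"wy":0,"wz":0,"tx":0,"ty":0,"tz":0,"claw":255},{"wx":0,"wy":0,"wz":0,"tx":0,"ty":0,"tz":0,"claw":255}]'
python3 - <<'E'
from h import *
s=st(); print(tool(cw(-3,32,145)-s["eef_pos"]).round(2))
E
```

```text
time: 12.0
eef_pos: [528.8, -45.3, 145.0]
eef_rot: [0.612, -0.612, 0.354, -0.355]
contact_force: [-0.6, -0.3, -1.5]
width: 0.241
t12.00 pos [528.8 -45.3 145. ] rot [ 0.612 -0.612  0.354 -0.355] F [-0.6 -0.3 -1.5] w 0.241 q [-0.31  0.18  1.8  -0.    1.16  0.74]
[ 1.757e+01  1.000e-02 -1.251e+01]
```

```bash
python3 -m jog '[{"wx":0,"wy":0,"wz":0,"tx":3.51,"ty":0,"tz":-2.5,"claw":255},{"wx":0,"wy":0,"wz":0,"tx":3.51,"ty":0,"tz":-2.5,"claw":255},{"wx":0,"wy":0,"wz":0,"tx":3.51,"ty":0,"tz":-2.5,"claw":255},{"wx":0,"wy":0,"wz":0,"tx":3.51,"ty":0,"tz":-2.5,"claw":255},{"wx":0,"wy":0,"wz":0,"tx":3.51,"ty":0,"tz":-2.5,"claw":255},{"wx":0,"wy":0,"wz":0,"tx":0,"ty":2,"tz":0,"claw":255},{"wx":0,"wy":0,"wz":0,"tx":0,"ty":0,"tz":0,"claw":255},{"wx":0,"wy":0,"wz":0,"tx":0,"ty":0,"tz":0,"claw":255}]'
python3 - <<'E'
from h import *
s=st(); print(tool(cw(-3,32,43)-s["eef_pos"]).round(2)); shot("wrist","j_wrist")
E
```

```text
time: 12.8
eef_pos: [506.1, -258.3, 122.5]
eef_rot: [0.612, -0.612, 0.356, -0.353]
contact_force: [-0.1, 0.1, 0.2]
width: 0.238
t12.80 pos [ 506.1 -258.3  122.5] rot [ 0.612 -0.612  0.356 -0.353] F [-0.1  0.1  0.2] w 0.238 q [-0.68  0.29  1.71  0.    1.15  0.37]
[0.26 7.94 0.07]
```

View pics/j_wrist.png

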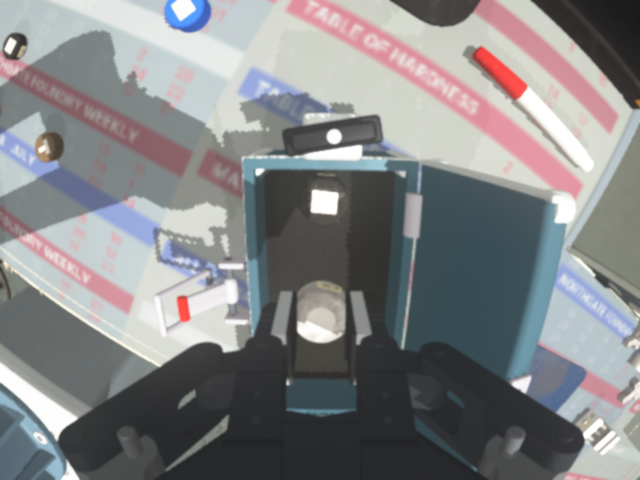

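```bash
python3 -m jog '[{"wx":0,"wy":0,"wz":0,"tx":0.2,"ty":3,"tz":0,"claw":255},{"wx":0,"wy":0,"wz":0,"tx":0,"ty":3,"tz":0,"claw":255},{"wx":0,"wy":0,"wz":0,"tx":0,"ty":1.9,"tz":0,"claw":255},{"wx":0,"wy":0,"wz":0,"tx":0,"ty":0,"tz":0,"claw":255},{"wx":0,"wy":0,"wz":0,"tx":0,"ty":0,"tz":0,"claw":255}]'
python3 - <<'E'
from h import *
s=st(); print(wc(s["eef_pos"]))
E
```

```text
time: 13.35
eef_pos: [508.9, -260.7, 45.9]
eef_rot: [-0.612, 0.612, -0.354, 0.354]
contact_force: [0.6, -0.2, -0.4]
width: 0.24
t13.35 pos [ 508.9 -260.7   45.9] rot [-0.612  0.612 -0.354  0.354] F [ 0.6 -0.2 -0.4] w 0.24 q [-0.68  0.41  1.74  0.    1.    0.37]
[-1.81157851 32.59197012 45.93094365]
```

```bash
python3 -m jog '[{"wx":0,"wy":0,"wz":0,"tx":0,"ty":0.35,"tz":0,"claw":255},{"wx":0,"wy":0,"wz":0,"tx":0,"ty":0,"tz":0,"claw":255},{"wx":0,"wy":0,"wz":0,"tx":0,"ty":0,"tz":0,"claw":155},{"wx":0,"wy":0,"wz":0,"tx":0,"ty":0,"tz":0,"claw":155},{"wx":0,"wy":0,"wz":0,"tx":0,"ty":0,"tz":0,"claw":155},{"wx":0,"wy":0,"wz":0,"tx":0,"ty":-3,"tz":0,"claw":155},{"wx":0,"wy":0,"wz":0,"tx":0,"ty":-4,"tz":0,"claw":120},{"wx":0,"wy":0,"wz":0,"tx":0,"ty":-4,"tz":0,"claw":120}]'
python3 -m jog '[{"wx":0,"wy":0,"wz":0,"tx":0,"ty":0,"tz":0,"claw":110},{"wx":0,"wy":0,"wz":0,"tx":0,"ty":0,"tz":0,"claw":110}]'
python3 - <<'E'
from h import *
st(); specs(p:=shot("wrist","k_wrist"),["s2","s5","s3"])
E
```

```text
time: 14.15
eef_pos: [507.9, -261.2, 152.5]
eef_rot: [0.612, -0.612, 0.355, -0.354]
contact_force: [0.1, -0.5, -0.8]
width: 0.529
time: 14.35
eef_pos: [509.0, -262.1, 153.1]
eef_rot: [-0.612, 0.612, -0.353, 0.356]
contact_force: [-0.2, -0.1, -0.7]
width: 0.569
t14.35 pos [ 509.  -262.1  153.1] rot [-0.612  0.612 -0.353  0.356] F [-0.2 -0.1 -0.7] w 0.569 q [-0.68  0.25  1.69 -0.    1.2   0.37]
s2 z11.1 [456.8  67.2] d22.5 224 tool [-31.06  14.65  11.89]
s5 z12.1 [521.5  64.4] d26.6 336 tool [-27.59  14.65  17.37]
s3 z13.9 [458.3 -22. ] d26.7 430 tool [-23.24  14.65   7.58]
```

View pics/k_wrist.png

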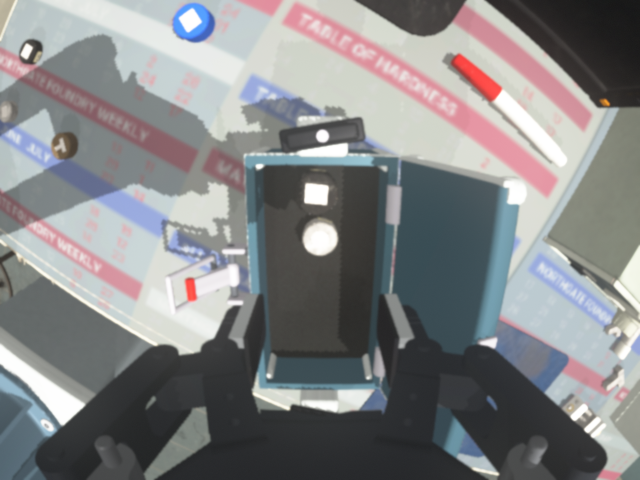

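```bash
python3 -m jog '[{"wx":0,"wy":0,"wz":0,"tx":-3.87,"ty":0,"tz":1.26,"claw":110},{"wx":0,"wy":0,"wz":0,"tx":-3.87,"ty":0,"tz":1.26,"claw":110},{"wx":0,"wy":0,"wz":0,"tx":-3.87,"ty":0,"tz":1.26,"claw":110},{"wx":0,"wy":0,"wz":0,"tx":-3.87,"ty":0,"tz":1.26,"claw":110},{"wx":0,"wy":0,"wz":0,"tx":-3.87,"ty":0,"tz":1.26,"claw":110},{"wx":0,"wy":0,"wz":0,"tx":-3.87,"ty":0,"tz":1.26,"claw":110},{"wx":0,"wy":0,"wz":0,"tx":0,"ty":4,"tz":0,"claw":110},{"wx":0,"wy":0,"wz":0,"tx":0,"ty":3,"tz":0,"claw":110}]'
python3 -m jog '[{"wx":0,"wy":0,"wz":0,"tx":0,"ty":0,"tz":0,"claw":110},{"wx":0,"wy":0,"wz":0,"tx":0,"ty":0,"tz":0,"claw":110}]'
python3 - <<'E'
from h import *
st(); specs(p:=shot("wrist","l_wrist"),["s2","s5","s3"])
E
```

```text
time: 15.2
eef_pos: [457.0, -20.6, 79.5]
eef_rot: [-0.612, 0.612, -0.354, 0.353]
contact_force: [0.1, 0.5, 0.0]
width: 0.569
time: 15.4
eef_pos: [457.3, -22.0, 80.8]
eef_rot: [-0.612, 0.612, -0.356, 0.353]
contact_force: [-0.9, 0.5, 0.5]
width: 0.57
t15.40 pos [457.3 -22.   80.8] rot [-0.612  0.612 -0.356  0.353] F [-0.9  0.5  0.5] w 0.57 q [-0.31  0.13  2.01 -0.    1.01  0.74]
s2 z10.9 [456.3  68.6] d22.1 927 tool [-8.01  7.7   4.35]
s5 z11.9 [520.9  64.8] d25.3 1403 tool [-4.48  7.69  9.76]
s3 z13.7 [457.4 -21.7] d25.3 1247 tool [-0.13  7.69 -0.05]
```

```bash
python3 -m jog '[{"wx":0,"wy":0,"wz":0,"tx":0,"ty":3,"tz":0,"claw":110},{"wx":0,"wy":0,"wz":0,"tx":0,"ty":3,"tz":0,"claw":120},{"wx":0,"wy":0,"wz":0,"tx":0,"ty":1.7,"tz":0,"claw":120},{"wx":0,"wy":0,"wz":0,"tx":0,"ty":0,"tz":0,"claw":120},{"wx":0,"wy":0,"wz":0,"tx":0,"ty":0,"tz":0,"claw":120}]'
```

```text
time: 15.95
eef_pos: [459.4, -22.9, 5.9]
eef_rot: [0.612, -0.612, 0.354, -0.355]
contact_force: [-0.5, -0.1, -0.6]
width: 0.53
```

```bash
python3 -m jog '[{"wx":0,"wy":0,"wz":0,"tx":0,"ty":0.1,"tz":0,"claw":255},{"wx":0,"wy":0,"wz":0,"tx":0,"ty":0,"tz":0,"claw":255},{"wx":0,"wy":0,"wz":0,"tx":0,"ty":0,"tz":0,"claw":255},{"wx":0,"wy":0,"wz":0,"tx":0,"ty":0,"tz":0,"claw":255}]'
python3 -m jog '[{"wx":0,"wy":0,"wz":0,"tx":0,"ty":-3,"tz":0,"claw":255},{"wx":0,"wy":0,"wz":0,"tx":0,"ty":-4,"tz":0,"claw":255},{"wx":0,"wy":0,"wz":0,"tx":0,"ty":-4,"tz":0,"claw":255},{"wx":0,"wy":0,"wz":0,"tx":0,"ty":-3,"tz":0,"claw":255},{"wx":0,"wy":0,"wz":0,"tx":0,"ty":0,"tz":0,"claw":255},{"wx":0,"wy":0,"wz":0,"tx":0,"ty":0,"tz":0,"claw":255}]'
python3 - <<'E'
from h import *
s=st(); print(tool(cw(-3,2,145)-s["eef_pos"]).round(2)); shot("wrist","m_wrist")
E
```

```text
time: 16.35
eef_pos: [459.9, -22.8, 5.4]
eef_rot: [0.612, -0.612, 0.353, -0.356]
contact_force: [-0.9, -0.8, 5.3]
width: 0.257
time: 16.95
eef_pos: [459.1, -22.5, 145.1]
eef_rot: [0.612, -0.612, 0.353, -0.356]
contact_force: [-0.1, 0.1, 0.1]
width: 0.263
t16.95 pos [459.1 -22.5 145.1] rot [ 0.612 -0.612  0.353 -0.356] F [-0.1  0.1  0.1] w 0.263 q [-0.31  0.02  1.97  0.    1.15  0.74]
[ 23.02   0.04 -10.6 ]
```

View pics/m_wrist.png

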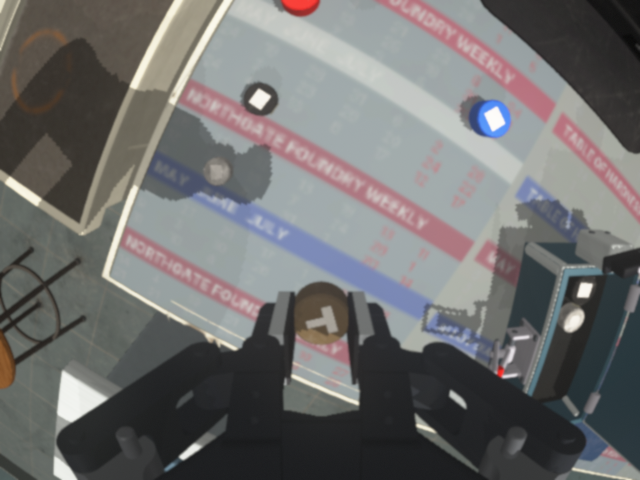

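```bash
python3 -m jog '[{"wx":0,"wy":0,"wz":0,"tx":3.83,"ty":0,"tz":-1.77,"claw":255},{"wx":0,"wy":0,"wz":0,"tx":3.83,"ty":0,"tz":-1.77,"claw":255},{"wx":0,"wy":0,"wz":0,"tx":3.83,"ty":0,"tz":-1.77,"claw":255},{"wx":0,"wy":0,"wz":0,"tx":3.83,"ty":0,"tz":-1.77,"claw":255},{"wx":0,"wy":0,"wz":0,"tx":3.83,"ty":0,"tz":-1.77,"claw":255},{"wx":0,"wy":0,"wz":0,"tx":3.83,"ty":0,"tz":-1.77,"claw":255},{"wx":0,"wy":0,"wz":0,"tx":0,"ty":3,"tz":0,"claw":255},{"wx":0,"wy":0,"wz":0,"tx":0,"ty":0,"tz":0,"claw":255}]'
python3 -m jog '[{"wx":0,"wy":0,"wz":0,"tx":0,"ty":0,"tz":0,"claw":255}]'
python3 - <<'E'
from h import *
s=st(); print(tool(cw(-3,2,37)-s["eef_pos"]).round(2)); shot("wrist","n_wrist")
E
```

```text
time: 17.8
eef_pos: [477.2, -273.0, 108.5]
eef_rot: [0.612, -0.611, 0.359, -0.352]
contact_force: [-0.8, 1.0, -1.6]
width: 0.258
time: 17.9
eef_pos: [479.1, -272.9, 111.8]
eef_rot: [0.612, -0.611, 0.356, -0.353]
contact_force: [-0.2, 0.1, 0.6]
width: 0.263
t17.90 pos [ 479.1 -272.9  111.8] rot [ 0.612 -0.611  0.356 -0.353] F [-0.2  0.1  0.6] w 0.263 q [-0.73  0.27  1.76  0.    1.12  0.32]
[0.35 7.47 0.14]
```

View pics/n_wrist.png

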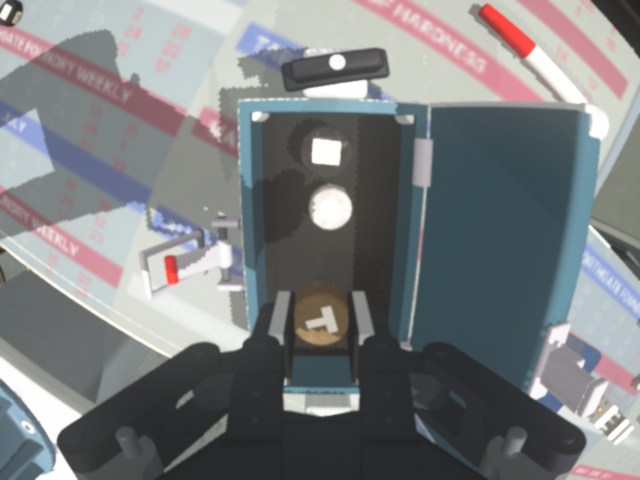

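Commanded is ~115; lower 7.9 to just above the floor, then release.

```bash
python3 -m jog '[{"wx":0,"wy":0,"wz":0,"tx":0.15,"ty":3,"tz":0,"claw":255},{"wx":0,"wy":0,"wz":0,"tx":0,"ty":3,"tz":0,"claw":255},{"wx":0,"wy":0,"wz":0,"tx":0,"ty":1.6,"tz":0,"claw":255},{"wx":0,"wy":0,"wz":0,"tx":0,"ty":0,"tz":0,"claw":255},{"wx":0,"wy":0,"wz":0,"tx":0,"ty":0,"tz":0,"claw":255}]'
python3 - <<'E'
from h import *
s=st(); print(wc(s["eef_pos"]))
E
```

```text
time: 18.45
eef_pos: [482.0, -275.5, 38.8]
eef_rot: [-0.612, 0.612, -0.354, 0.354]
contact_force: [0.2, -0.7, 0.5]
width: 0.26
t18.45 pos [ 482.  -275.5   38.8] rot [-0.612  0.612 -0.354  0.354] F [ 0.2 -0.7  0.5] w 0.26 q [-0.73  0.39  1.78 -0.    0.97  0.32]
[-2.4020718   1.91109952 38.83748594]
```

```bash
python3 -m jog '[{"wx":0,"wy":0,"wz":0,"tx":0,"ty":0.3,"tz":0,"claw":255},{"wx":0,"wy":0,"wz":0,"tx":0,"ty":0,"tz":0,"claw":255},{"wx":0,"wy":0,"wz":0,"tx":0,"ty":0,"tz":0,"claw":155},{"wx":0,"wy":0,"wz":0,"tx":0,"ty":0,"tz":0,"claw":155},{"wx":0,"wy":0,"wz":0,"tx":0,"ty":0,"tz":0,"claw":155},{"wx":0,"wy":0,"wz":0,"tx":0,"ty":-3,"tz":0,"claw":155},{"wx":0,"wy":0,"wz":0,"tx":0,"ty":-4,"tz":0,"claw":120},{"wx":0,"wy":0,"wz":0,"tx":0,"ty":-4,"tz":0,"claw":120}]'
python3 -m jog '[{"wx":0,"wy":0,"wz":0,"tx":0,"ty":0,"tz":0,"claw":110},{"wx":0,"wy":0,"wz":0,"tx":0,"ty":0,"tz":0,"claw":110}]'
python3 - <<'E'
from h import *
st(); specs(p:=shot("wrist","o_wrist"),["s2","s5"])
E
```

```text
time: 19.25
eef_pos: [480.9, -275.6, 145.5]
eef_rot: [0.612, -0.612, 0.355, -0.354]
contact_force: [1.2, -2.1, 0.7]
width: 0.532
time: 19.45
eef_pos: [482.0, -276.5, 146.0]
eef_rot: [-0.612, 0.612, -0.353, 0.356]
contact_force: [-0.6, 0.3, -0.4]
width: 0.564
t19.45 pos [ 482.  -276.5  146. ] rot [-0.612  0.612 -0.353  0.356] F [-0.6  0.3 -0.4] w 0.564 q [-0.73  0.23  1.73 -0.    1.18  0.32]
s2 z11.0 [457.5  66.6] d21.2 137 tool [-30.87  13.94  14.98]
s5 z12.1 [520.5  64.4] d27.2 324 tool [-27.55  13.94  20.34]
```

View pics/o_wrist.png

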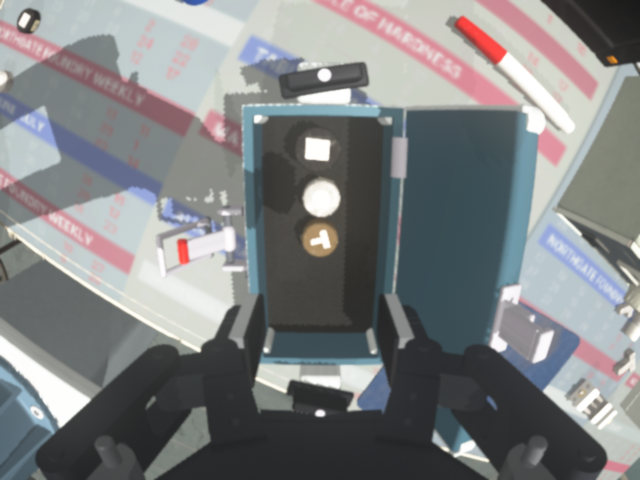

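```bash
python3 -m jog '[{"wx":0,"wy":0,"wz":0,"tx":-3.87,"ty":0,"tz":1.88,"claw":110},{"wx":0,"wy":0,"wz":0,"tx":-3.87,"ty":0,"tz":1.88,"claw":110},{"wx":0,"wy":0,"wz":0,"tx":-3.87,"ty":0,"tz":1.88,"claw":110},{"wx":0,"wy":0,"wz":0,"tx":-3.87,"ty":0,"tz":1.88,"claw":110},{"wx":0,"wy":0,"wz":0,"tx":-3.87,"ty":0,"tz":1.88,"claw":110},{"wx":0,"wy":0,"wz":0,"tx":-3.87,"ty":0,"tz":1.88,"claw":110},{"wx":0,"wy":0,"wz":0,"tx":-3.87,"ty":0,"tz":1.88,"claw":110},{"wx":0,"wy":0,"wz":0,"tx":-3.87,"ty":0,"tz":1.88,"claw":110}]'
python3 -m jog '[{"wx":0,"wy":0,"wz":0,"tx":0,"ty":4,"tz":0,"claw":110},{"wx":0,"wy":0,"wz":0,"tx":0,"ty":3,"tz":0,"claw":110},{"wx":0,"wy":0,"wz":0,"tx":0,"ty":0,"tz":0,"claw":110},{"wx":0,"wy":0,"wz":0,"tx":0,"ty":0,"tz":0,"claw":110}]'
python3 - <<'E'
from h import *
st(); specs(p:=shot("wrist","p_wrist"),["s2","s5"],4)
E
```

```text
time: 20.3
eef_pos: [456.1, 69.3, 143.0]
eef_rot: [-0.611, 0.612, -0.356, 0.354]
contact_force: [0.7, -0.0, 0.9]
width: 0.57
time: 20.7
eef_pos: [456.5, 67.6, 73.7]
eef_rot: [-0.611, 0.612, -0.356, 0.353]
contact_force: [0.3, -0.6, 0.6]
width: 0.571
t20.70 pos [456.5  67.6  73.7] rot [-0.611  0.612 -0.356  0.353] F [ 0.3 -0.6  0.6] w 0.571 q [-0.11  0.15  2.   -0.    0.99  0.94]
s2 z10.7 [456.5  68.9] d22.7 999 tool [-0.2   7.09 -0.04]
s5 z11.7 [520.8  65.1] d25.2 1501 tool [3.33 7.09 5.36]
```

View pics/p_wrist.png

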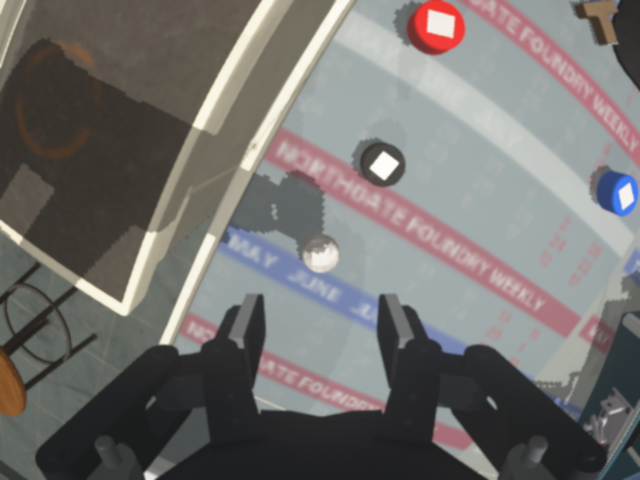

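```bash
python3 -m jog '[{"wx":0,"wy":0,"wz":0,"tx":-0.1,"ty":3,"tz":0,"claw":120},{"wx":0,"wy":0,"wz":0,"tx":0,"ty":2.5,"tz":0,"claw":130},{"wx":0,"wy":0,"wz":0,"tx":0,"ty":1.6,"tz":0,"claw":130},{"wx":0,"wy":0,"wz":0,"tx":0,"ty":0,"tz":0,"claw":130},{"wx":0,"wy":0,"wz":0,"tx":0,"ty":0,"tz":0,"claw":130}]'
```

```text
time: 21.25
eef_pos: [458.4, 68.1, 5.0]
eef_rot: [0.612, -0.611, 0.354, -0.355]
contact_force: [0.4, -0.2, 0.5]
width: 0.488
```

```bash
python3 -m jog '[{"wx":0,"wy":0,"wz":0,"tx":0,"ty":0.15,"tz":0,"claw":255},{"wx":0,"wy":0,"wz":0,"tx":0,"ty":0,"tz":0,"claw":255},{"wx":0,"wy":0,"wz":0,"tx":0,"ty":0,"tz":0,"claw":255},{"wx":0,"wy":0,"wz":0,"tx":0,"ty":0,"tz":0,"claw":255}]'
python3 -m jog '[{"wx":0,"wy":0,"wz":0,"tx":0,"ty":-3,"tz":0,"claw":255},{"wx":0,"wy":0,"wz":0,"tx":0,"ty":-4,"tz":0,"claw":255},{"wx":0,"wy":0,"wz":0,"tx":0,"ty":-4,"tz":0,"claw":255},{"wx":0,"wy":0,"wz":0,"tx":0,"ty":-3,"tz":0,"claw":255},{"wx":0,"wy":0,"wz":0,"tx":0,"ty":0,"tz":0,"claw":255},{"wx":0,"wy":0,"wz":0,"tx":0,"ty":0,"tz":0,"claw":255}]'
python3 - <<'E'
from h import *
s=st(); print(tool(cw(-3,-26,145)-s["eef_pos"]).round(2)); shot("wrist","q_wrist")
E
```

```text
time: 21.65
eef_pos: [458.7, 68.2, 3.8]
eef_rot: [0.612, -0.612, 0.353, -0.355]
contact_force: [0.0, -0.2, 5.0]
width: 0.222
time: 22.25
eef_pos: [457.9, 68.4, 143.4]
eef_rot: [0.612, -0.611, 0.353, -0.355]
contact_force: [-0.4, 0.7, -1.1]
width: 0.225
t22.25 pos [457.9  68.4 143.4] rot [ 0.612 -0.611  0.353 -0.355] F [-0.4  0.7 -1.1] w 0.225 q [-0.11  0.03  1.96 -0.    1.14  0.94]
[ 30.96  -0.14 -17.82]
```

View pics/q_wrist.png

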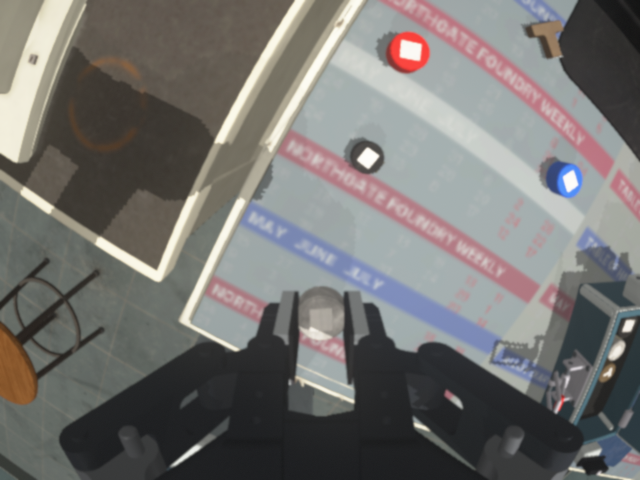

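```bash
python3 -m jog '[{"wx":0,"wy":0,"wz":0,"tx":3.87,"ty":0,"tz":-2.23,"claw":255},{"wx":0,"wy":0,"wz":0,"tx":3.87,"ty":0,"tz":-2.23,"claw":255},{"wx":0,"wy":0,"wz":0,"tx":3.87,"ty":0,"tz":-2.23,"claw":255},{"wx":0,"wy":0,"wz":0,"tx":3.87,"ty":0,"tz":-2.23,"claw":255},{"wx":0,"wy":0,"wz":0,"tx":3.87,"ty":0,"tz":-2.23,"claw":255},{"wx":0,"wy":0,"wz":0,"tx":3.87,"ty":0,"tz":-2.23,"claw":255},{"wx":0,"wy":0,"wz":0,"tx":3.87,"ty":0,"tz":-2.23,"claw":255},{"wx":0,"wy":0,"wz":0,"tx":3.87,"ty":0,"tz":-2.23,"claw":255}]'
python3 -m jog '[{"wx":0,"wy":0,"wz":0,"tx":0,"ty":2.5,"tz":0,"claw":255},{"wx":0,"wy":0,"wz":0,"tx":0,"ty":0,"tz":0,"claw":255},{"wx":0,"wy":0,"wz":0,"tx":0,"ty":0,"tz":0,"claw":255}]'
python3 - <<'E'
from h import *
s=st(); print(tool(cw(-3,-26,36)-s["eef_pos"]).round(2)); shot("wrist","r_wrist")
E
```

```text
time: 23.1
eef_pos: [455.3, -289.9, 140.2]
eef_rot: [0.612, -0.611, 0.356, -0.353]
contact_force: [1.1, -0.2, -0.5]
width: 0.221
time: 23.4
eef_pos: [455.2, -287.3, 115.4]
eef_rot: [0.612, -0.611, 0.356, -0.353]
contact_force: [-0.6, 0.7, -0.6]
width: 0.223
t23.40 pos [ 455.2 -287.3  115.4] rot [ 0.612 -0.611  0.356 -0.353] F [-0.6  0.7 -0.6] w 0.223 q [-0.78  0.24  1.79  0.    1.12  0.27]
[0.28 7.93 0.13]
```

View pics/r_wrist.png

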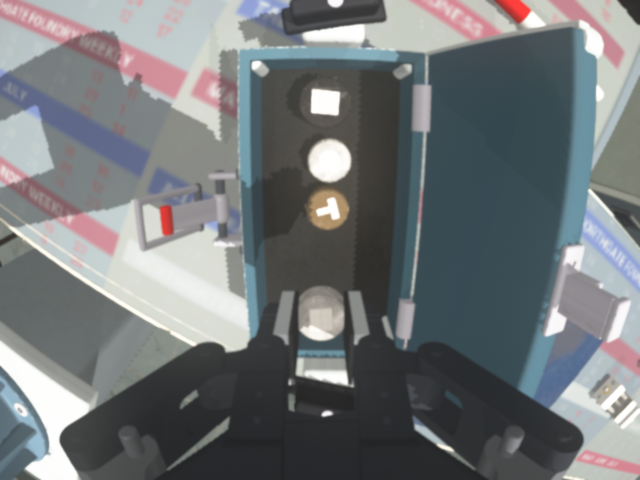

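```bash
python3 -m jog '[{"wx":0,"wy":0,"wz":0,"tx":0.1,"ty":3,"tz":0,"claw":255},{"wx":0,"wy":0,"wz":0,"tx":0,"ty":3,"tz":0,"claw":255},{"wx":0,"wy":0,"wz":0,"tx":0,"ty":2,"tz":0,"claw":255},{"wx":0,"wy":0,"wz":0,"tx":0,"ty":0,"tz":0,"claw":255},{"wx":0,"wy":0,"wz":0,"tx":0,"ty":0,"tz":0,"claw":255}]'
python3 - <<'E'
from h import *
s=st(); print(wc(s["eef_pos"]))
E
```

```text
time: 23.95
eef_pos: [457.6, -289.2, 38.1]
eef_rot: [-0.612, 0.612, -0.354, 0.354]
contact_force: [-0.1, -0.6, -0.5]
width: 0.221
t23.95 pos [ 457.6 -289.2   38.1] rot [-0.612  0.612 -0.354  0.354] F [-0.1 -0.6 -0.5] w 0.221 q [-0.78  0.36  1.82  0.    0.96  0.27]
[ -2.60900995 -26.08642403  38.10216357]
```

```bash
python3 -m jog '[{"wx":0,"wy":0,"wz":0,"tx":0,"ty":0.35,"tz":0,"claw":255},{"wx":0,"wy":0,"wz":0,"tx":0,"ty":0,"tz":0,"claw":255},{"wx":0,"wy":0,"wz":0,"tx":0,"ty":0,"tz":0,"claw":160},{"wx":0,"wy":0,"wz":0,"tx":0,"ty":0,"tz":0,"claw":160},{"wx":0,"wy":0,"wz":0,"tx":0,"ty":0,"tz":0,"claw":160},{"wx":0,"wy":0,"wz":0,"tx":0,"ty":-3,"tz":0,"claw":160},{"wx":0,"wy":0,"wz":0,"tx":0,"ty":-4,"tz":0,"claw":120},{"wx":0,"wy":0,"wz":0,"tx":0,"ty":-4,"tz":0,"claw":120}]'
python3 -m jog '[{"wx":0,"wy":0,"wz":0,"tx":0,"ty":0,"tz":0,"claw":110},{"wx":0,"wy":0,"wz":0,"tx":0,"ty":0,"tz":0,"claw":110}]'
python3 - <<'E'
from h import *
s=st(); p=shot("wrist","s_wrist"); specs(p,["s5"]); print(tool([520.8,65,5]-s["eef_pos"]))
E
```

```text
time: 24.75
eef_pos: [456.6, -289.5, 144.6]
eef_rot: [0.612, -0.612, 0.355, -0.354]
contact_force: [0.0, -0.7, 0.1]
width: 0.533
time: 24.95
eef_pos: [457.7, -290.5, 145.0]
eef_rot: [-0.612, 0.612, -0.353, 0.356]
contact_force: [-0.2, 0.8, 0.1]
width: 0.569
t24.95 pos [ 457.7 -290.5  145. ] rot [-0.612  0.612 -0.353  0.356] F [-0.2  0.8  0.1] w 0.569 q [-0.78  0.2   1.77 -0.    1.17  0.27]
s5 z11.8 [514.3  62.7] d20.0 60 tool [-27.71  13.84  22.51]
[-27.70045236  13.9983182   23.1596736 ]
```

View pics/s_wrist.png

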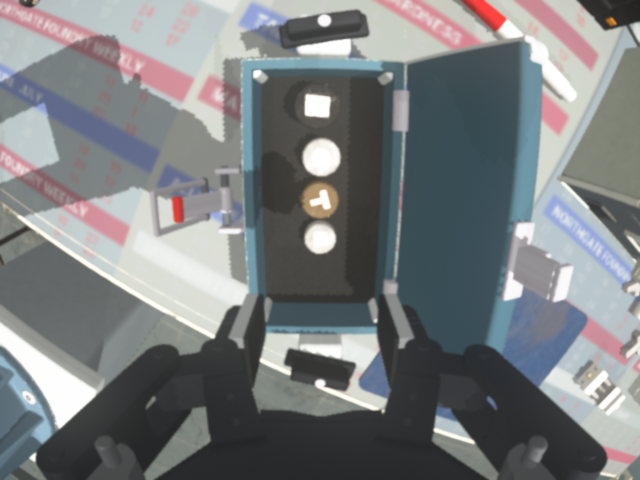

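```bash
python3 -m jog '[{"wx":0,"wy":0,"wz":0,"tx":-3.46,"ty":0,"tz":2.9,"claw":110},{"wx":0,"wy":0,"wz":0,"tx":-3.46,"ty":0,"tz":2.9,"claw":110},{"wx":0,"wy":0,"wz":0,"tx":-3.46,"ty":0,"tz":2.9,"claw":110},{"wx":0,"wy":0,"wz":0,"tx":-3.46,"ty":0,"tz":2.9,"claw":110},{"wx":0,"wy":0,"wz":0,"tx":-3.46,"ty":0,"tz":2.9,"claw":110},{"wx":0,"wy":0,"wz":0,"tx":-3.46,"ty":0,"tz":2.9,"claw":110},{"wx":0,"wy":0,"wz":0,"tx":-3.46,"ty":0,"tz":2.9,"claw":110},{"wx":0,"wy":0,"wz":0,"tx":-3.46,"ty":0,"tz":2.9,"claw":110}]'
python3 -m jog '[{"wx":0,"wy":0,"wz":0,"tx":0,"ty":4,"tz":0,"claw":110},{"wx":0,"wy":0,"wz":0,"tx":0,"ty":3,"tz":0,"claw":110},{"wx":0,"wy":0,"wz":0,"tx":0,"ty":0,"tz":0,"claw":110},{"wx":0,"wy":0,"wz":0,"tx":0,"ty":0,"tz":0,"claw":110}]'
python3 - <<'E'
from h import *
st(); specs(p:=shot("wrist","t_wrist"),["s5"],4)
E
```

```text
time: 25.8
eef_pos: [519.3, 67.7, 141.8]
eef_rot: [-0.611, 0.612, -0.355, 0.353]
contact_force: [0.5, -0.8, -0.4]
width: 0.57
time: 26.2
eef_pos: [519.3, 65.8, 72.5]
eef_rot: [-0.611, 0.612, -0.356, 0.353]
contact_force: [1.1, -0.0, 0.5]
width: 0.569
t26.20 pos [519.3  65.8  72.5] rot [-0.611  0.612 -0.356  0.353] F [ 1.1 -0.   0.5] w 0.569 q [-0.1   0.27  1.85 -0.    1.02  0.95]
s5 z11.7 [521.1  65.2] d25.3 1316 tool [0.05 6.99 0.02]
```

```bash
python3 -m jog '[{"wx":0,"wy":0,"wz":0,"tx":0,"ty":3,"tz":0,"claw":120},{"wx":0,"wy":0,"wz":0,"tx":0,"ty":2.5,"tz":0,"claw":130},{"wx":0,"wy":0,"wz":0,"tx":0,"ty":1.5,"tz":0,"claw":130},{"wx":0,"wy":0,"wz":0,"tx":0,"ty":0,"tz":0,"claw":130},{"wx":0,"wy":0,"wz":0,"tx":0,"ty":0,"tz":0,"claw":130}]'
```

```text
time: 26.75
eef_pos: [521.5, 65.6, 4.8]
eef_rot: [0.612, -0.612, 0.354, -0.355]
contact_force: [-0.4, -0.6, 0.3]
width: 0.488
```

```bash
python3 -m jog '[{"wx":0,"wy":0,"wz":0,"tx":0,"ty":0.1,"tz":0,"claw":255},{"wx":0,"wy":0,"wz":0,"tx":0,"ty":0,"tz":0,"claw":255},{"wx":0,"wy":0,"wz":0,"tx":0,"ty":0,"tz":0,"claw":255},{"wx":0,"wy":0,"wz":0,"tx":0,"ty":0,"tz":0,"claw":255}]'
python3 -m jog '[{"wx":0,"wy":0,"wz":0,"tx":0,"ty":-3,"tz":0,"claw":255},{"wx":0,"wy":0,"wz":0,"tx":0,"ty":-4,"tz":0,"claw":255},{"wx":0,"wy":0,"wz":0,"tx":0,"ty":-4,"tz":0,"claw":255},{"wx":0,"wy":0,"wz":0,"tx":0,"ty":-3,"tz":0,"claw":255},{"wx":0,"wy":0,"wz":0,"tx":0,"ty":0,"tz":0,"claw":255},{"wx":0,"wy":0,"wz":0,"tx":0,"ty":0,"tz":0,"claw":255}]'
python3 - <<'E'
from h import *
s=st(); print(tool(cw(-3,-54,145)-s["eef_pos"]).round(2)); shot("wrist","u_wrist")
E
```

```text
time: 27.15
eef_pos: [522.0, 65.6, 4.3]
eef_rot: [0.612, -0.612, 0.353, -0.355]
contact_force: [-1.2, -1.0, 6.8]
width: 0.259
time: 27.75
eef_pos: [521.1, 65.9, 143.8]
eef_rot: [0.612, -0.612, 0.354, -0.355]
contact_force: [-0.4, 0.1, -1.2]
width: 0.26
t27.75 pos [521.1  65.9 143.8] rot [ 0.612 -0.612  0.354 -0.355] F [-0.4  0.1 -1.2] w 0.26 q [-0.1   0.17  1.81  0.    1.16  0.95]
[ 27.59  -0.14 -25.97]
```

View pics/u_wrist.png

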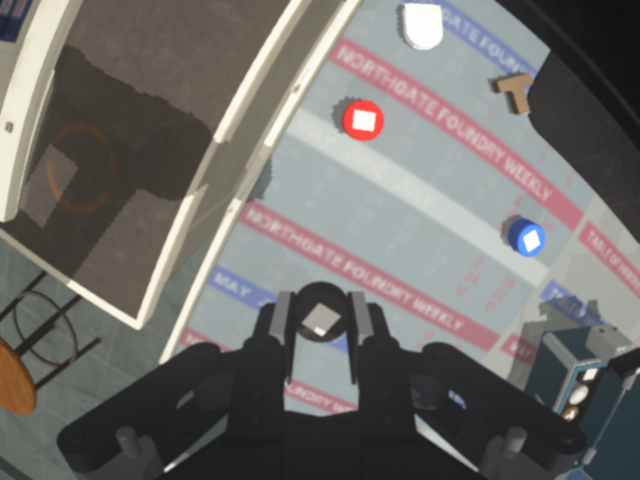

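```bash
python3 -m jog '[{"wx":0,"wy":0,"wz":0,"tx":3.45,"ty":0,"tz":-3.25,"claw":255},{"wx":0,"wy":0,"wz":0,"tx":3.45,"ty":0,"tz":-3.25,"claw":255},{"wx":0,"wy":0,"wz":0,"tx":3.45,"ty":0,"tz":-3.25,"claw":255},{"wx":0,"wy":0,"wz":0,"tx":3.45,"ty":0,"tz":-3.25,"claw":255},{"wx":0,"wy":0,"wz":0,"tx":3.45,"ty":0,"tz":-3.25,"claw":255},{"wx":0,"wy":0,"wz":0,"tx":3.45,"ty":0,"tz":-3.25,"claw":255},{"wx":0,"wy":0,"wz":0,"tx":3.45,"ty":0,"tz":-3.25,"claw":255},{"wx":0,"wy":0,"wz":0,"tx":3.45,"ty":0,"tz":-3.25,"claw":255}]'
python3 -m jog '[{"wx":0,"wy":0,"wz":0,"tx":0,"ty":2.5,"tz":0,"claw":255},{"wx":0,"wy":0,"wz":0,"tx":0,"ty":0,"tz":0,"claw":255},{"wx":0,"wy":0,"wz":0,"tx":0,"ty":0,"tz":0,"claw":255}]'
python3 - <<'E'
from h import *
s=st(); print(tool(cw(-3,-54,36)-s["eef_pos"]).round(2)); shot("wrist","v_wrist")
E
```

```text
time: 28.6
eef_pos: [430.7, -303.8, 140.8]
eef_rot: [0.612, -0.611, 0.356, -0.353]
contact_force: [1.6, 0.9, -0.2]
width: 0.26
time: 28.9
eef_pos: [431.2, -301.3, 115.9]
eef_rot: [0.612, -0.611, 0.356, -0.353]
contact_force: [-0.2, 0.2, -0.2]
width: 0.256
t28.90 pos [ 431.2 -301.3  115.9] rot [ 0.612 -0.611  0.356 -0.353] F [-0.2  0.2 -0.2] w 0.256 q [-0.84  0.21  1.82  0.    1.11  0.21]
[0.26 7.99 0.11]
```

View pics/v_wrist.png

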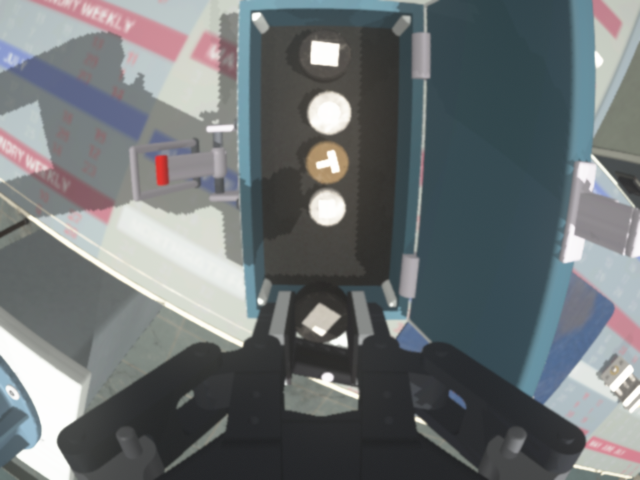

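```bash
python3 -m jog '[{"wx":0,"wy":0,"wz":0,"tx":0.1,"ty":3,"tz":0.15,"claw":255},{"wx":0,"wy":0,"wz":0,"tx":0,"ty":3,"tz":0,"claw":255},{"wx":0,"wy":0,"wz":0,"tx":0,"ty":2,"tz":0,"claw":255},{"wx":0,"wy":0,"wz":0,"tx":0,"ty":0,"tz":0,"claw":255},{"wx":0,"wy":0,"wz":0,"tx":0,"ty":0,"tz":0,"claw":255}]'
python3 - <<'E'
from h import *
s=st(); print(wc(s["eef_pos"]))
E
```

```text
time: 29.45
eef_pos: [434.8, -302.5, 38.5]
eef_rot: [-0.612, 0.612, -0.354, 0.354]
contact_force: [0.3, -0.2, -0.1]
width: 0.255
t29.45 pos [ 434.8 -302.5   38.5] rot [-0.612  0.612 -0.354  0.354] F [ 0.3 -0.2 -0.1] w 0.255 q [-0.83  0.34  1.85  0.    0.95  0.22]
[ -2.41845072 -52.45338794  38.52393815]
```

```bash
python3 -m jog '[{"wx":0,"wy":0,"wz":0,"tx":0,"ty":0.3,"tz":0,"claw":255},{"wx":0,"wy":0,"wz":0,"tx":0,"ty":0,"tz":0,"claw":255},{"wx":0,"wy":0,"wz":0,"tx":0,"ty":0,"tz":0,"claw":155},{"wx":0,"wy":0,"wz":0,"tx":0,"ty":0,"tz":0,"claw":155},{"wx":0,"wy":0,"wz":0,"tx":0,"ty":0,"tz":0,"claw":155},{"wx":0,"wy":0,"wz":0,"tx":0,"ty":-3,"tz":0,"claw":155},{"wx":0,"wy":0,"wz":0,"tx":0,"ty":-4,"tz":0,"claw":155},{"wx":0,"wy":0,"wz":0,"tx":0,"ty":-4,"tz":0,"claw":200}]'
python3 -m jog '[{"wx":0,"wy":0,"wz":0,"tx":0,"ty":-4,"tz":0,"claw":255},{"wx":0,"wy":0,"wz":0,"tx":0,"ty":-2.5,"tz":0,"claw":255},{"wx":0,"wy":0,"wz":0,"tx":0,"ty":0,"tz":0,"claw":255},{"wx":0,"wy":0,"wz":0,"tx":0,"ty":0,"tz":0,"claw":255}]'
python3 - <<'E'
from h import *
s=st(); print(wc(s["eef_pos"]));p=shot("wrist","w_wrist"); 
vv,uu=np.mgrid[0:480,0:640]
Q=wc(back(p,uu,vv,p["depth"],True)); ok=p["depth"]>0
m=ok&(Q[...,2]>90)&(Q[...,0]>48)&(Q[...,0]<120)&(abs(Q[...,1])<60)
q=Q[m]; print(len(q),np.percentile(q,[1,50,99],axis=0).round(1)); A=np.c_[q[:,0],np.ones(len(q))]; print(np.polyfit(q[:,2],q[:,0],1))
side=shot("side","w_side")
for n in ("latch","loop_bar","lever_tip","keeper","bail_pivot"):
    for c in (p,side): print(n,[(wc(np.array(r["point"])).round(1).tolist(),round(r["score"],2)) for r in viewer.find_in(c,n)[:2]])
E
```

```text
time: 30.25
eef_pos: [433.7, -302.8, 145.6]
eef_rot: [0.612, -0.612, 0.355, -0.354]
contact_force: [0.9, -0.8, -0.7]
width: 0.238
time: 30.65
eef_pos: [434.3, -303.3, 210.1]
eef_rot: [-0.612, 0.612, -0.354, 0.355]
contact_force: [-0.3, -0.5, -0.5]
width: -0.003
t30.65 pos [ 434.3 -303.3  210.1] rot [-0.612  0.612 -0.354  0.355] F [-0.3 -0.5 -0.5] w -0.003 q [-0.83  0.1   1.74 -0.    1.3   0.22]
[ -1.95180173 -53.32821642 210.06526373]
17750 [[ 48.5 -58.3  91.7]
 [ 67.   -4.3 147.4]
 [ 87.   58.6 303.3]]
[-4.40007703e-02  7.37314175e+01]
latch [([-88.8, 5.0, 61.9], 0.62), ([-93.0, 0.5, 70.7], 0.17)]
latch [([-81.8, 6.3, 59.4], 0.79)]
loop_bar [([-96.8, 4.3, 71.5], 0.74)]
loop_bar [([-96.7, 0.9, 79.5], 0.53)]
lever_tip [([-84.0, 4.2, 65.3], 0.75)]
lever_tip [([-89.5, 3.2, 59.3], 0.59), ([-10.3, 102.8, 94.3], 0.41)]
keeper [([70.4, 10.6, 137.2], 0.72)]
keeper [([60.4, 17.9, 117.1], 0.9)]
bail_pivot [([-94.4, 2.0, 70.3], 0.82), ([38.3, 1.6, 78.1], 0.23)]
bail_pivot []
```

View pics/w_wrist.png

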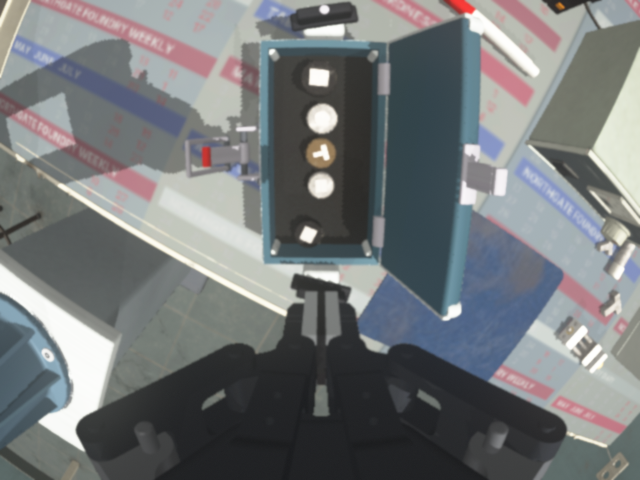

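Run:
```python
from h import *
p=shot("scene","x_scene")
vv,uu=np.mgrid[0:480,0:640]
Q=wc(back(p,uu,vv,p["depth"])); ok=p["depth"]>0
# occupancy map heights behind case
for z0,z1 in((20,70),(70,400)):
  m=ok&(Q[...,2]>z0)&(Q[...,2]<z1)&(Q[...,0]>50)&(Q[...,0]<300)&(abs(Q[...,1])<160)
  H,_,_=np.histogram2d(Q[m][:,0],Q[m][:,1],bins=[np.arange(50,301,25),np.arange(-160,161,40)]); print(z0,z1); print(H.astype(int))
s=ctrl.observe(); print(tool(cw(118,0,210)-s["eef_pos"]).round(2))
```

```text
20 70
[[  0  19   0   0   0   1   0   0]
 [  0   0   0   0   0   0   0   0]
 [  0   0   0   0   0   0   0   0]
 [  0   0   0   0   0   0   0   0]
 [  0   0   0   0   0   0   0   1]
 [  0   0   0   0   0   0   0   8]
 [  0   0   0   0 294   0   0   6]
 [  0   0   0 241 191   0   0   0]
 [  0   0   0 434   0   0   0   0]
 [  0   0   2 434   0   0   0   0]]
70 400
[[   0  392  648  402  355  317   67    0]
 [   0  142  225  309  167  183   51    0]
 [   0    0    0    0    0    0    0    0]
 [   0    0    0    0    0    0    0    0]
 [   0    0    0    0    0    0    0   36]
 [   0    0    0    0    0    0    0 1444]
 [   0    0    0    0  401    4    0 2091]
 [   0    0    0  210  595  256    6    0]
 [   0    0    0  598  433  392  234   10]
 [   0    0    5  815  437  395  350  203]]
[12.03 -0.04  5.32]
```

View pics/x_scene.png

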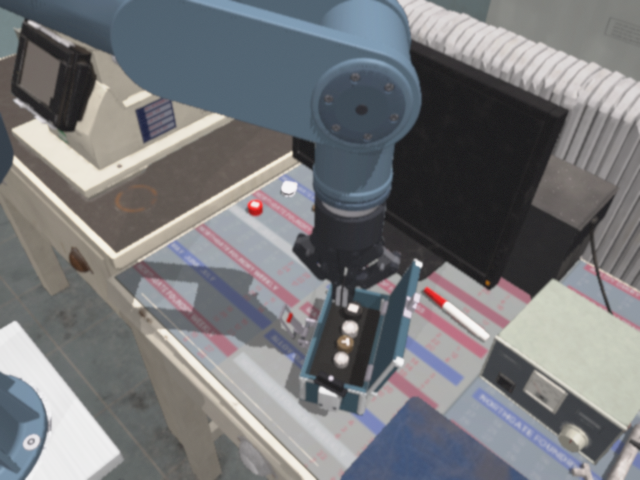

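```bash
python3 -m jog '[{"wx":0,"wy":0,"wz":0,"tx":4,"ty":0,"tz":0.8,"claw":255},{"wx":0,"wy":0,"wz":0,"tx":4,"ty":0,"tz":0.8,"claw":255},{"wx":0,"wy":0,"wz":0,"tx":4,"ty":0,"tz":0.8,"claw":255},{"wx":0,"wy":0,"wz":0,"tx":0.5,"ty":0,"tz":0,"claw":255},{"wx":0,"wy":0,"wz":0,"tx":0,"ty":4,"tz":0,"claw":255},{"wx":0,"wy":0,"wz":0,"tx":0,"ty":2.7,"tz":0,"claw":255},{"wx":0,"wy":0,"wz":0,"tx":0,"ty":0,"tz":0,"claw":255}]'
python3 - <<'E'
from h import *
s=st(); print(wc(s["eef_pos"])); shot("side","y_side")
E
```

```text
time: 32.0
eef_pos: [514.6, -396.7, 137.6]
eef_rot: [0.613, -0.611, 0.358, -0.351]
contact_force: [-1.0, -0.0, 0.3]
width: -0.002
t32.00 pos [ 514.6 -396.7  137.6] rot [ 0.613 -0.611  0.358 -0.351] F [-1.  -0.   0.3] w -0.002 q [-0.84  0.44  1.47  0.    1.24  0.21]
[119.02292859 -30.03185086 137.60265994]
```

View pics/y_side.png

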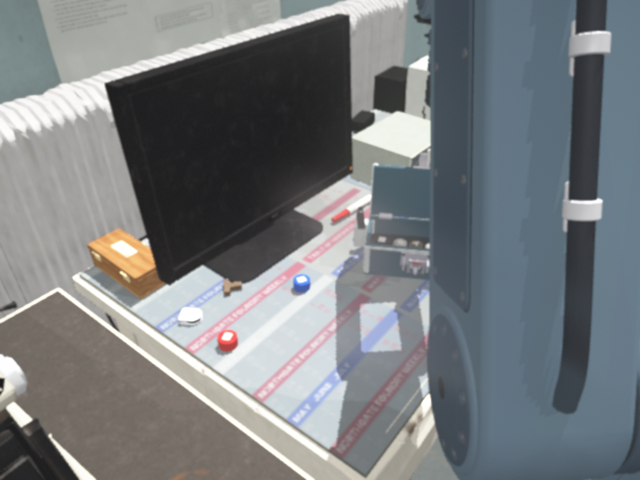

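```bash
python3 -m jog '[{"wx":0,"wy":0,"wz":0,"tx":-2,"ty":0,"tz":0,"claw":255},{"wx":0,"wy":0,"wz":0,"tx":-1.7,"ty":0,"tz":0,"claw":255},{"wx":0,"wy":0,"wz":0,"tx":-1.7,"ty":0,"tz":0,"claw":255},{"wx":0,"wy":0,"wz":0,"tx":-1.5,"ty":0.2,"tz":0,"claw":255},{"wx":0,"wy":0,"wz":0,"tx":-1.5,"ty":0.3,"tz":0,"claw":255},{"wx":0,"wy":0,"wz":0,"tx":-1.5,"ty":0.4,"tz":0,"claw":255},{"wx":0,"wy":0,"wz":0,"tx":0,"ty":0,"tz":0,"claw":255}]'
python3 - <<'E'
from h import *
s=st(); print(wc(s["eef_pos"])); shot("wrist","z_wrist")
E
```

```text
time: 32.75
eef_pos: [468.1, -313.0, 135.8]
eef_rot: [-0.612, 0.612, -0.353, 0.355]
contact_force: [1.3, 0.4, 0.6]
width: -0.002
t32.75 pos [ 468.1 -313.   135.8] rot [-0.612  0.612 -0.353  0.355] F [1.3 0.4 0.6] w -0.002 q [-0.8   0.26  1.72  0.    1.16  0.25]
[ 23.31011018 -28.78110885 135.8431294 ]
```

View pics/z_wrist.png

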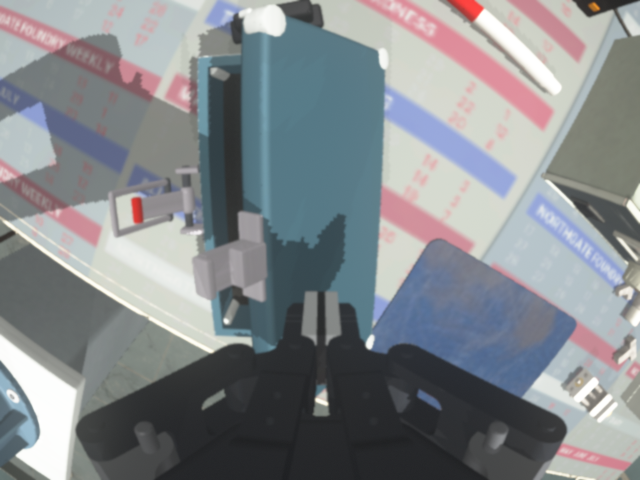

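```bash
python3 -m jog '[{"wx":0,"wy":0,"wz":0,"tx":-1.3,"ty":0.9,"tz":0,"claw":255},{"wx":0,"wy":0,"wz":0,"tx":-1.3,"ty":1.4,"tz":0,"claw":255},{"wx":0,"wy":0,"wz":0,"tx":-0.5,"ty":1.2,"tz":0,"claw":255},{"wx":0,"wy":0,"wz":0,"tx":-0.4,"ty":1,"tz":0,"claw":255},{"wx":0,"wy":0,"wz":0,"tx":0,"ty":0.8,"tz":0,"claw":255},{"wx":0,"wy":0,"wz":0,"tx":0,"ty":0,"tz":0,"claw":255}]'
python3 - <<'E'
from h import *
s=st(); print(wc(s["eef_pos"]))
E
```

```text
time: 33.4
eef_pos: [450.7, -283.8, 80.4]
eef_rot: [-0.612, 0.612, -0.354, 0.354]
contact_force: [-0.2, 0.0, -0.4]
width: -0.004
t33.40 pos [ 450.7 -283.8   80.4] rot [-0.612  0.612 -0.354  0.354] F [-0.2  0.  -0.4] w -0.004 q [-0.78  0.28  1.83 -0.    1.04  0.27]
[-10.72029379 -29.32829536  80.40262112]
```

Now press gently until force shows.

```bash
python3 -m jog '[{"wx":0,"wy":0,"wz":0,"tx":-1,"ty":0.2,"tz":0,"claw":255},{"wx":0,"wy":0,"wz":0,"tx":-1,"ty":0.2,"tz":0,"claw":255},{"wx":0,"wy":0,"wz":0,"tx":0,"ty":0,"tz":0,"claw":255}]'
python3 -m jog '[{"wx":0,"wy":0,"wz":0,"tx":0,"ty":0.15,"tz":0,"claw":255},{"wx":0,"wy":0,"wz":0,"tx":0,"ty":0,"tz":0,"claw":255}]'
python3 - <<'E'
from h import *
s=st(); print(wc(s["eef_pos"])); shot("wrist","aa_wrist")
E
```

```text
time: 33.7
eef_pos: [443.7, -269.8, 79.9]
eef_rot: [-0.61, 0.613, -0.351, 0.358]
contact_force: [3.0, -5.5, 10.3]
width: 0.004
time: 33.9
eef_pos: [443.7, -269.9, 79.7]
eef_rot: [-0.611, 0.613, -0.351, 0.358]
contact_force: [-1.8, -0.5, 24.0]
width: -0.004
t33.90 pos [ 443.7 -269.9   79.7] rot [-0.611  0.613 -0.351  0.358] F [-1.8 -0.5 24. ] w -0.004 q [-0.77  0.25  1.87 -0.    1.02  0.28]
[-26.23249982 -28.50014555  79.71307817]
```

View pics/aa_wrist.png

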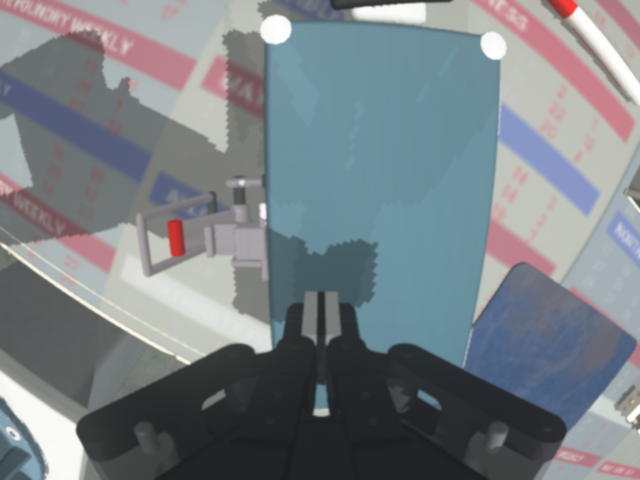

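```bash
python3 -m jog '[{"wx":0,"wy":0,"wz":0,"tx":0,"ty":-3,"tz":0,"claw":255},{"wx":0,"wy":0,"wz":0,"tx":-1,"ty":-4,"tz":1,"claw":255},{"wx":0,"wy":0,"wz":0,"tx":-2,"ty":-4,"tz":1.9,"claw":200},{"wx":0,"wy":0,"wz":0,"tx":-3,"ty":0,"tz":0,"claw":110},{"wx":0,"wy":-0.15,"wz":0,"tx":0,"ty":0,"tz":0,"claw":110},{"wx":0,"wy":-0.15,"wz":0,"tx":0,"ty":0,"tz":0,"claw":110},{"wx":0,"wy":-0.15,"wz":0,"tx":0,"ty":0,"tz":0,"claw":110},{"wx":0,"wy":-0.15,"wz":0,"tx":0,"ty":0,"tz":0,"claw":110}]'
python3 -m jog '[{"wx":0,"wy":-0.15,"wz":0,"tx":0,"ty":0,"tz":0,"claw":110},{"wx":0,"wy":-0.15,"wz":0,"tx":0,"ty":0,"tz":0,"claw":110},{"wx":0,"wy":-0.15,"wz":0,"tx":0,"ty":0,"tz":0,"claw":110},{"wx":0,"wy":-0.15,"wz":0,"tx":0,"ty":0,"tz":0,"claw":110},{"wx":0,"wy":-0.15,"wz":0,"tx":0,"ty":0,"tz":0,"claw":110},{"wx":0,"wy":-0.15,"wz":0,"tx":0,"ty":0,"tz":0,"claw":110},{"wx":0,"wy":-0.07,"wz":0,"tx":0,"ty":0,"tz":0,"claw":110},{"wx":0,"wy":0,"wz":0,"tx":0,"ty":0,"tz":0,"claw":110}]'
python3 - <<'E'
from h import *
s=st(); print(wc(s["eef_pos"]),R(s["eef_rot"]).round(3).tolist())
p=shot("wrist","ab_wrist")
vv,uu=np.mgrid[0:480,0:640]
Q=wc(back(p,uu,vv,p["depth"],True)); np.save("Q.npy",Q)
for n in ("latch","loop_bar","lever_tip","keeper","bail_pivot","lever_axis"):
    print(n,[(wc(np.array(r["point"])).round(1).tolist(),round(r["score"],2)) for r in viewer.find_in(p,n)[:2]])
E
```

```text
time: 34.75
eef_pos: [435.7, -199.4, 184.9]
eef_rot: [-0.69, 0.69, -0.156, 0.156]
contact_force: [0.4, -0.0, 0.4]
width: 0.568
time: 35.55
eef_pos: [435.7, -199.4, 184.8]
eef_rot: [0.683, -0.683, -0.182, 0.182]
contact_force: [-0.3, 0.2, 0.6]
width: 0.562
t35.55 pos [ 435.7 -199.4  184.8] rot [ 0.683 -0.683 -0.182  0.182] F [-0.3  0.2  0.6] w 0.562 q [-0.68  0.01  1.89 -0.    1.24 -1.2 ]
[-91.38845618  -0.49185394 184.82674625] [[0.868, -0.0, -0.497], [0.497, 0.0, 0.868], [-0.0, -1.0, 0.0]]
latch [([-92.5, 4.6, 67.5], 0.85), ([-15.8, 99.8, 94.5], 0.61)]
loop_bar [([-99.4, 5.7, 80.6], 0.58)]
lever_tip [([-86.7, 3.4, 72.0], 0.95)]
keeper [([-12.8, 1.9, 82.5], 0.63)]
bail_pivot [([-101.9, 1.7, 86.1], 0.64)]
lever_axis [([-22.1, -1.1, 83.8], 0.92), ([-86.8, 3.8, 74.0], 0.28)]
```

View pics/ab_wrist.png

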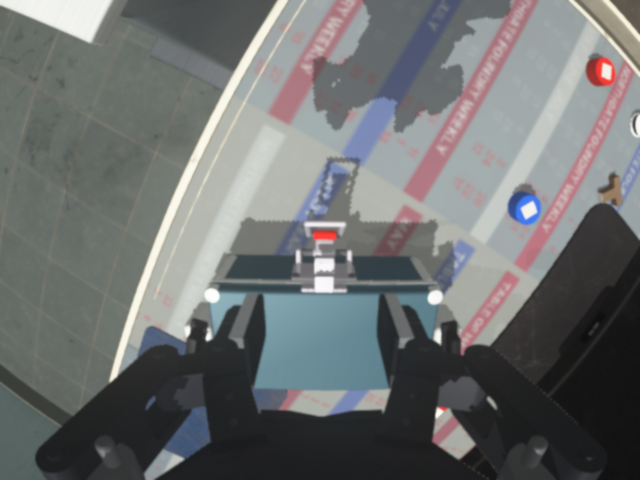

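Run:
```python
import numpy as np,cv2
Q=np.load("Q.npy")
a=cv2.imread("pics/ab_wrist.png")[210:310,260:390]
cv2.imwrite("pics/ab_c.png",cv2.resize(a,(780,600),interpolation=cv2.INTER_CUBIC))
sub=Q[210:310,260:390].reshape(-1,3)
m=(sub[:,2]>25)&(sub[:,0]<-46)&(abs(sub[:,1])<30)
s=sub[m]
# side-profile raster
H={}
for x0 in range(-116,-44,4):
    r=s[(s[:,0]>=x0)&(s[:,0]<x0+4)]
    if len(r): print(x0,len(r),"z",np.percentile(r[:,2],[5,50,95]).round(0),"y",np.percentile(r[:,1],[2,50,98]).round(0))
for v in (224,226,228,230,232,236,238,240):
    print(v,[Q[v,u].round(0).astype(int).tolist() for u in (306,312,324,336,342)])
```

```text
-108 91 z [81. 83. 84.] y [-12.  -2.  14.]
-104 331 z [ 82. 190. 202.] y [-26.  13.  26.]
-100 93 z [ 73. 190. 195.] y [-26. -11.  23.]
-96 149 z [ 66.  73. 187.] y [-26.   1.  23.]
-92 102 z [55. 73. 74.] y [-13.   1.  14.]
-88 83 z [42. 66. 69.] y [-12.   1.  14.]
-84 89 z [41. 61. 65.] y [-14.  -1.  15.]
-80 71 z [55. 58. 76.] y [-5.  1.  7.]
-76 205 z [38. 70. 77.] y [-21.   0.  22.]
-72 331 z [42. 47. 74.] y [-21.   1.  22.]
-68 255 z [43. 48. 74.] y [-21.   1.  22.]
-64 211 z [47. 75. 80.] y [-21.   1.  22.]
-60 146 z [47. 78. 80.] y [-22.   1.  23.]
-56 475 z [28. 55. 79.] y [-24.  -7.  25.]
-52 1331 z [31. 63. 79.] y [-29.   2.  29.]
-48 248 z [77. 79. 80.] y [-29.   1.  28.]
224 [[-103, -12, 82], [-103, -8, 82], [-103, 1, 83], [-103, 9, 83], [-103, 13, 84]]
226 [[-101, -12, 81], [-78, -10, -2], [-78, 1, -2], [-101, 9, 81], [-101, 13, 82]]
228 [[-98, -12, 78], [-76, -10, 1], [-76, 1, 1], [-76, 12, -2], [-99, 13, 78]]
230 [[-95, -12, 69], [-74, -10, -1], [-95, 1, 70], [-74, 12, 0], [-95, 14, 71]]
232 [[-90, -13, 60], [-85, -9, 41], [-94, 1, 72], [-85, 10, 42], [-91, 14, 61]]
236 [[-81, -14, 41], [-82, -9, 44], [-92, 1, 74], [-82, 10, 42], [-81, 15, 41]]
238 [[-66, -15, -1], [-66, -10, -2], [-90, 1, 74], [-66, 12, -1], [-66, 18, -1]]
240 [[-64, -15, -1], [-64, -10, -2], [-86, 1, 67], [-64, 12, -1], [-65, 18, 0]]
```

View pics/ab_c.png

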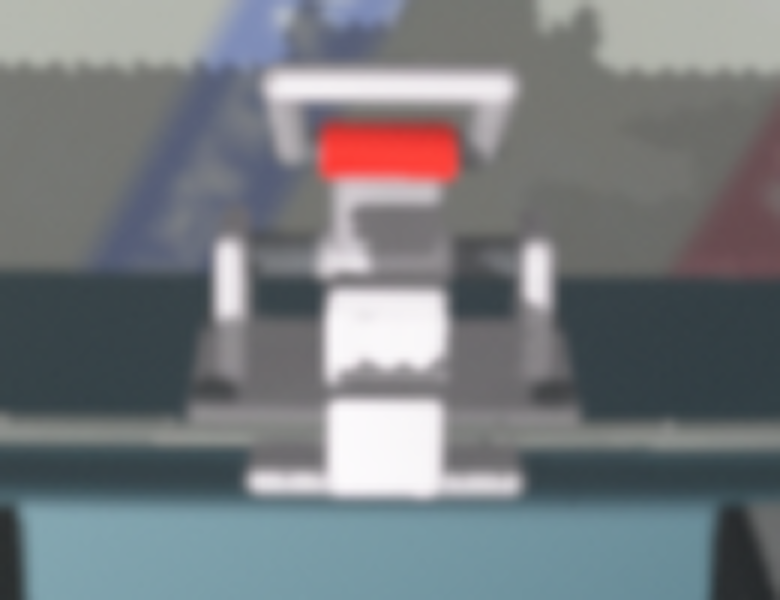

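Run:
```python
import numpy as np
Q=np.load("Q.npy")
for v in range(240,306,2): print(v,Q[v,324].round(1).tolist(), Q[v,319].round(1).tolist())
```

```text
240 [-86.3, 0.7, 67.3] [-86.5, -3.0, 67.8]
242 [-83.7, 0.7, 64.1] [-84.0, -3.0, 64.8]
244 [-81.5, 0.7, 62.0] [-80.8, -3.0, 60.0]
246 [-78.4, 0.8, 57.5] [-78.3, -3.1, 57.2]
248 [-75.9, 0.8, 55.1] [-75.2, -3.1, 53.0]
250 [-72.3, 0.8, 49.3] [-72.3, -3.1, 49.5]
252 [-70.0, 0.9, 47.6] [-69.8, -3.1, 47.0]
254 [-67.8, 0.9, 46.4] [-67.4, -3.1, 45.2]
256 [-76.3, 0.6, 73.9] [-76.3, -3.0, 73.9]
258 [-75.4, 0.6, 75.8] [-75.3, -3.0, 75.5]
260 [-74.4, 0.6, 77.1] [-74.8, -3.0, 78.1]
262 [-71.4, 0.7, 73.4] [-71.3, -3.0, 73.0]
264 [-69.7, 0.7, 73.1] [-69.4, -3.0, 72.2]
266 [-67.9, 0.7, 72.5] [-67.9, -3.0, 72.6]
268 [-66.2, 0.7, 72.1] [-66.4, -3.0, 72.8]
270 [-64.5, 0.7, 72.0] [-64.9, -3.0, 72.8]
272 [-63.4, 0.7, 73.1] [-63.0, -3.0, 72.3]
274 [-63.0, 0.7, 76.1] [-63.0, -3.0, 75.9]
276 [-63.0, 0.6, 79.7] [-62.6, -3.0, 78.7]
278 [-60.8, 0.7, 78.2] [-61.6, -3.0, 80.1]
280 [-59.4, 0.7, 78.7] [-59.6, -3.0, 79.1]
282 [-57.9, 0.7, 78.9] [-57.6, -3.0, 78.4]
284 [-56.5, 0.7, 79.4] [-56.2, -3.0, 78.6]
286 [-55.3, 0.7, 80.2] [-54.4, -3.0, 78.3]
288 [-52.8, 0.7, 78.5] [-53.2, -3.0, 79.2]
290 [-51.5, 0.7, 79.2] [-51.7, -3.0, 79.5]
292 [-49.3, 0.7, 78.0] [-49.8, -3.0, 78.9]
294 [-47.3, 0.7, 77.2] [-48.3, -3.0, 79.2]
296 [-46.3, 0.7, 78.6] [-46.6, -3.0, 79.3]
298 [-44.9, 0.7, 79.1] [-45.1, -3.0, 79.5]
300 [-42.7, 0.7, 78.0] [-43.2, -3.0, 79.0]
302 [-41.5, 0.7, 79.0] [-41.7, -3.0, 79.5]
304 [-40.0, 0.7, 79.3] [-39.5, -3.0, 78.4]
```

```bash
python3 -m jog '[{"wx":0,"wy":0,"wz":0,"tx":0.15,"ty":3,"tz":1.1,"claw":110},{"wx":0,"wy":0,"wz":0,"tx":0,"ty":3,"tz":0,"claw":110},{"wx":0,"wy":0,"wz":0,"tx":0,"ty":2.5,"tz":0,"claw":110},{"wx":0,"wy":0,"wz":0,"tx":0,"ty":0,"tz":0,"claw":110},{"wx":0,"wy":0,"wz":0,"tx":0,"ty":0,"tz":0,"claw":110}]' 20
python3 - <<'E'
from h import *
Q=np.load("Q.npy"); print([Q[v,298].round(0).tolist() for v in range(248,278,3)])
s=st(); print(wc(s["eef_pos"]))
p=shot("wrist","ac_wrist")
vv,uu=np.mgrid[0:480,0:640]
Q=wc(back(p,uu,vv,p["depth"],True)); np.save("Q2.npy",Q)
a=p["image"][:,:,::-1]; cv2.imwrite("pics/ac_c.png",cv2.resize(a[180:400,220:420],(545,600)))
m=(p["depth"]>0)&(Q[...,2]>79)&(Q[...,2]<90)&(Q[...,0]<-92)&(Q[...,0]>-115)&(abs(Q[...,1])<22)
q=Q[m]; print(len(q),np.percentile(q,[2,50,98],axis=0).round(1))
E
```

```text
time: 36.4
eef_pos: [431.7, -189.2, 100.5]
eef_rot: [0.684, -0.683, -0.182, 0.182]
contact_force: [0.1, -0.3, 0.4]
width: 0.57
[[-73.0, -20.0, 47.0], [-71.0, -20.0, 48.0], [-69.0, -20.0, 50.0], [-66.0, -20.0, 48.0], [-64.0, -20.0, 49.0], [-61.0, -20.0, 49.0], [-59.0, -20.0, 49.0], [-56.0, -20.0, 50.0], [-54.0, -20.0, 50.0], [-54.0, -20.0, 57.0]]
t36.40 pos [ 431.7 -189.2  100.5] rot [ 0.684 -0.683 -0.182  0.182] F [ 0.1 -0.3  0.4] w 0.57 q [-0.67  0.12  1.97  0.    1.05 -1.19]
[-102.24487423    1.14958313  100.4617448 ]
592 [[-105.4  -12.7   80.6]
 [-103.7    1.1   82.7]
 [-100.7   14.9   84.3]]
```

View pics/ac_c.png

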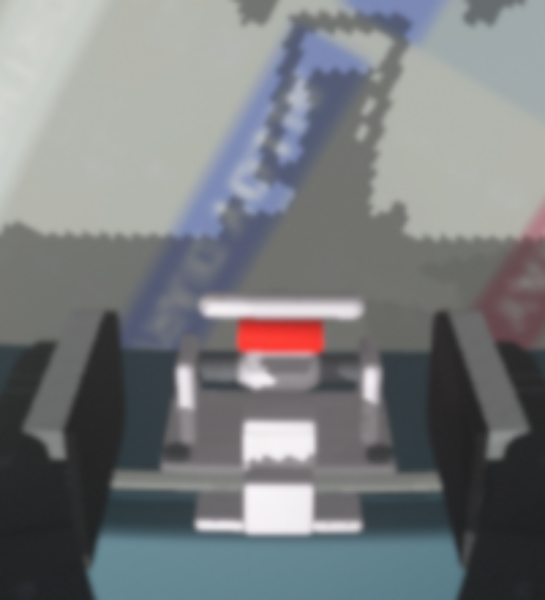

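```bash
python3 -m jog '[{"wx":0,"wy":0,"wz":0,"tx":0,"ty":1.5,"tz":0,"claw":120},{"wx":0,"wy":0,"wz":0,"tx":0,"ty":1.5,"tz":0,"claw":120},{"wx":0,"wy":0,"wz":0,"tx":0,"ty":0,"tz":0,"claw":140},{"wx":0,"wy":0,"wz":0,"tx":0,"ty":0,"tz":0,"claw":190},{"wx":0,"wy":0,"wz":0,"tx":0,"ty":0,"tz":0,"claw":255},{"wx":0,"wy":0,"wz":0,"tx":0,"ty":0,"tz":0,"claw":255},{"wx":0,"wy":0,"wz":0,"tx":0,"ty":0,"tz":0,"claw":255}]' 25
python3 - <<'E'
from h import *
s=st(); print(wc(s["eef_pos"]))
p=shot("wrist","ad_wrist")
a=p["image"][:,:,::-1]; cv2.imwrite("pics/ad_c.png",cv2.resize(a[180:400,220:420],(545,600)))
E
```

```text
time: 37.15
eef_pos: [432.4, -189.4, 71.0]
eef_rot: [-0.683, 0.684, 0.182, -0.181]
contact_force: [2.2, 2.8, 1.0]
width: 0.321
t37.15 pos [ 432.4 -189.4   71. ] rot [-0.683  0.684  0.182 -0.181] F [2.2 2.8 1. ] w 0.321 q [-0.67  0.17  1.98  0.    0.98 -1.19]
[-101.67488762    1.70166874   71.04171382]
```

View pics/ad_c.png

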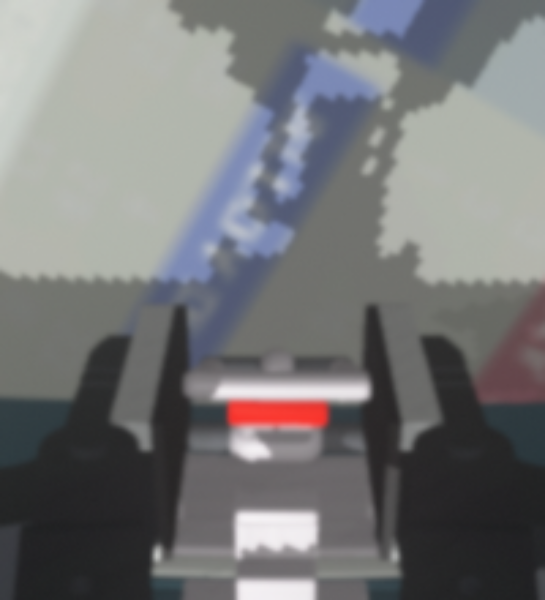

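```bash
python3 -m jog '[{"wx":0,"wy":0,"wz":0,"tx":0,"ty":-0.2,"tz":-0.55,"claw":255},{"wx":0,"wy":0,"wz":0,"tx":0,"ty":-0.2,"tz":-0.6,"claw":255},{"wx":0,"wy":0,"wz":0,"tx":0,"ty":0,"tz":-0.6,"claw":255},{"wx":0,"wy":0,"wz":0,"tx":0,"ty":0,"tz":-0.6,"claw":255},{"wx":0,"wy":0,"wz":0,"tx":0,"ty":0,"tz":0,"claw":255},{"wx":0,"wy":0,"wz":0,"tx":0,"ty":0,"tz":0,"claw":255}]'
python3 - <<'E'
from h import *
s=st(); print(wc(s["eef_pos"]))
p=shot("wrist","ae_wrist"); q=shot("side","ae_side")
a=p["image"][:,:,::-1]; cv2.imwrite("pics/ae_c.png",cv2.resize(a[180:400,220:420],(545,600)))
vv,uu=np.mgrid[0:480,0:640]; Q=wc(back(p,uu,vv,p["depth"],True))
for v in range(300,400,4): print(v,Q[v,322].round(1).tolist())
E
```

```text
time: 37.8
eef_pos: [443.7, -209.8, 74.1]
eef_rot: [-0.683, 0.683, 0.182, -0.181]
contact_force: [4.0, 4.2, 0.4]
width: 0.326
t37.80 pos [ 443.7 -209.8   74.1] rot [-0.683  0.683  0.182 -0.181] F [4.  4.2 0.4] w 0.326 q [-0.68  0.2   1.94  0.    1.   -1.2 ]
[-78.39720556   1.29401659  74.09115259]
300 [-69.5, 0.8, 45.4]
304 [-66.8, 0.8, 44.7]
308 [-65.0, 0.8, 45.7]
312 [-51.4, 0.9, 25.4]
316 [-82.8, 0.7, 85.5]
320 [-80.2, 0.7, 84.2]
324 [-73.9, 0.7, 77.0]
328 [-69.1, 0.7, 72.4]
332 [-67.3, 0.7, 73.0]
336 [-65.3, 0.7, 73.2]
340 [-62.6, 0.7, 72.3]
344 [-62.8, 0.7, 76.0]
348 [-62.0, 0.7, 78.0]
352 [-60.8, 0.7, 79.4]
356 [-58.5, 0.7, 79.2]
360 [-56.0, 0.7, 78.9]
364 [-54.3, 0.7, 79.7]
368 [-50.9, 0.7, 78.3]
372 [-48.1, 0.7, 77.8]
376 [-46.6, 0.7, 79.0]
380 [-44.9, 0.7, 79.8]
384 [-42.1, 0.7, 79.5]
388 [-38.3, 0.7, 77.9]
392 [-36.4, 0.7, 78.7]
396 [-34.5, 0.7, 79.5]
```

View pics/ae_c.png

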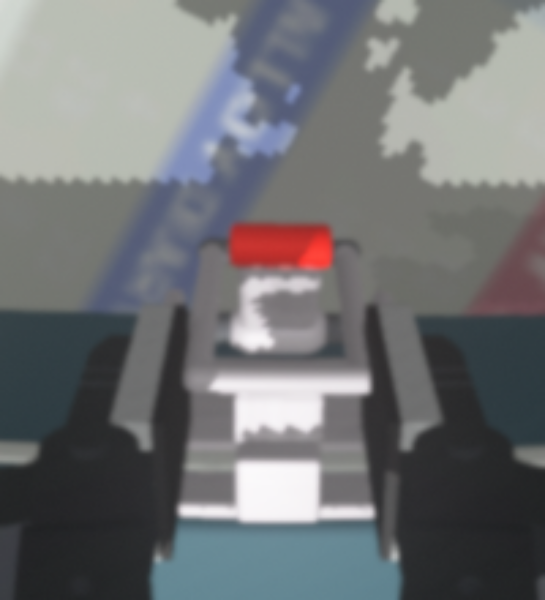

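```bash
python3 -m jog '[{"wx":0,"wy":0,"wz":0,"tx":0,"ty":-0.15,"tz":-0.4,"claw":255},{"wx":0,"wy":0,"wz":0,"tx":0,"ty":0,"tz":-0.5,"claw":255},{"wx":0,"wy":0,"wz":0,"tx":0,"ty":0,"tz":-0.45,"claw":255},{"wx":0,"wy":0,"wz":0,"tx":0,"ty":0,"tz":0,"claw":255},{"wx":0,"wy":0,"wz":0,"tx":0,"ty":0,"tz":0,"claw":255}]'
python3 - <<'E'
from h import *
s=st(); print(wc(s["eef_pos"]))
p=shot("wrist","af_wrist")
a=p["image"][:,:,::-1]; cv2.imwrite("pics/af_c.png",cv2.resize(a[180:400,220:420],(545,600)))
vv,uu=np.mgrid[0:480,0:640]; Q=wc(back(p,uu,vv,p["depth"],True))
for v in range(300,360,3): print(v,Q[v,322].round(1).tolist(),Q[v,310].round(1).tolist())
E
```

```text
time: 38.4
eef_pos: [449.9, -221.0, 75.3]
eef_rot: [0.684, -0.683, -0.182, 0.182]
contact_force: [3.6, 4.2, 0.1]
width: 0.324
t38.40 pos [ 449.9 -221.    75.3] rot [ 0.684 -0.683 -0.182  0.182] F [3.6 4.2 0.1] w 0.324 q [-0.69  0.22  1.91  0.    1.01 -1.21]
[-65.55014025   1.16988836  75.29056266]
300 [-70.0, 0.6, 72.7] [-70.2, -4.6, 73.2]
303 [-68.7, 0.6, 73.1] [-68.7, -4.6, 73.1]
306 [-66.6, 0.6, 72.0] [-67.4, -4.7, 73.4]
309 [-65.5, 0.6, 72.6] [-65.4, -4.7, 72.6]
312 [-70.6, 0.5, 84.7] [-70.9, -4.3, 85.2]
315 [-69.9, 0.5, 85.9] [-70.5, -4.3, 87.1]
318 [-68.6, 0.5, 86.1] [-69.1, -4.3, 86.9]
321 [-67.5, 0.5, 86.6] [-62.3, -4.6, 77.7]
324 [-61.9, 0.6, 79.5] [-61.9, -4.6, 79.7]
327 [-60.1, 0.6, 79.2] [-60.1, -4.6, 79.2]
330 [-58.9, 0.6, 79.6] [-58.8, -4.6, 79.5]
333 [-56.5, 0.6, 78.2] [-56.8, -4.7, 78.8]
336 [-55.6, 0.6, 79.4] [-55.5, -4.7, 79.2]
339 [-53.9, 0.6, 79.1] [-53.8, -4.7, 79.0]
342 [-51.9, 0.6, 78.6] [-52.6, -4.7, 79.6]
345 [-50.3, 0.6, 78.6] [-50.5, -4.7, 78.9]
348 [-47.6, 0.6, 77.0] [-48.3, -4.8, 78.1]
351 [-47.1, 0.6, 78.6] [-46.7, -4.8, 78.1]
354 [-46.5, 0.6, 80.2] [-45.4, -4.8, 78.7]
357 [-44.1, 0.6, 79.2] [-44.0, -4.8, 79.0]
```

View pics/af_c.png

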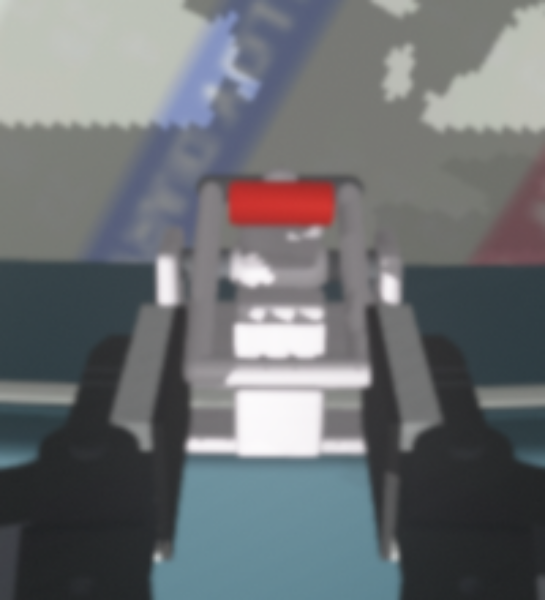

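```bash
python3 -m jog '[{"wx":0,"wy":0,"wz":0,"tx":0,"ty":0.3,"tz":-0.05,"claw":255},{"wx":0,"wy":0,"wz":0,"tx":0,"ty":0.3,"tz":0,"claw":255},{"wx":0,"wy":0,"wz":0,"tx":0,"ty":0.25,"tz":0,"claw":255},{"wx":0,"wy":0,"wz":0,"tx":0,"ty":0,"tz":0,"claw":255},{"wx":0,"wy":0,"wz":0,"tx":0,"ty":0,"tz":0,"claw":255}]'
python3 - <<'E'
from h import *
s=st(); print(wc(s["eef_pos"]))
p=shot("wrist","ag_wrist")
a=p["image"][:,:,::-1]; cv2.imwrite("pics/ag_c.png",cv2.resize(a[180:400,220:420],(545,600)))
vv,uu=np.mgrid[0:480,0:640]; Q=wc(back(p,uu,vv,p["depth"],True))
for v in range(297,342,3): print(v,Q[v,322].round(1).tolist(),Q[v,310].round(1).tolist())
E
```

```text
time: 38.95
eef_pos: [450.4, -221.9, 67.1]
eef_rot: [-0.683, 0.683, 0.182, -0.182]
contact_force: [4.6, 3.9, -0.8]
width: 0.323
t38.95 pos [ 450.4 -221.9   67.1] rot [-0.683  0.683  0.182 -0.182] F [ 4.6  3.9 -0.8] w 0.323 q [-0.69  0.24  1.91 -0.    0.99 -1.21]
[-64.54332635   1.15640866  67.09856804]
297 [-76.2, 0.5, 75.9] [-75.7, -4.3, 75.0]
300 [-74.9, 0.5, 76.2] [-75.1, -4.2, 76.5]
303 [-73.7, 0.5, 76.5] [-74.2, -4.2, 77.4]
306 [-70.8, 0.6, 73.6] [-70.3, -4.4, 72.5]
309 [-69.1, 0.6, 72.9] [-68.6, -4.4, 72.0]
312 [-70.0, 0.5, 77.1] [-69.6, -4.3, 76.4]
315 [-69.1, 0.5, 78.0] [-69.1, -4.3, 78.0]
318 [-68.0, 0.5, 78.6] [-68.2, -4.3, 79.0]
321 [-63.0, 0.6, 72.5] [-62.7, -4.5, 71.9]
324 [-62.6, 0.6, 74.2] [-62.5, -4.5, 74.2]
327 [-62.0, 0.6, 75.7] [-62.4, -4.4, 76.4]
330 [-62.6, 0.5, 79.0] [-62.0, -4.4, 78.1]
333 [-60.7, 0.5, 78.4] [-61.2, -4.3, 79.2]
336 [-60.0, 0.5, 79.5] [-59.2, -4.4, 78.4]
339 [-58.4, 0.5, 79.4] [-58.5, -4.4, 79.6]
```

View pics/ag_c.png

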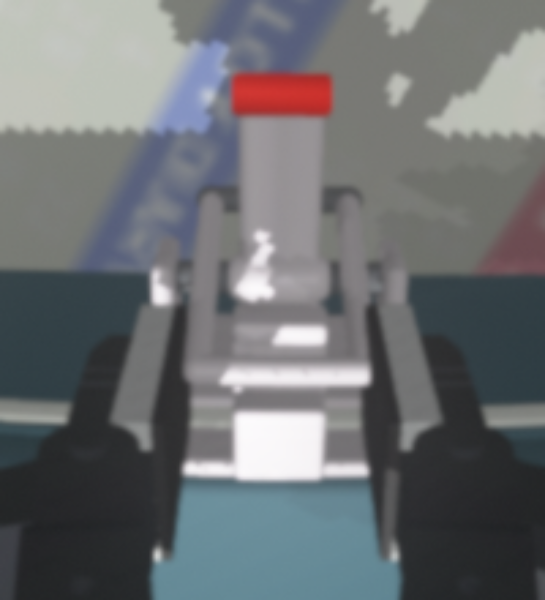

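```bash
python3 -m jog '[{"wx":0,"wy":0,"wz":0,"tx":0,"ty":0.1,"tz":0,"claw":255},{"wx":0,"wy":0,"wz":0,"tx":0,"ty":0,"tz":0,"claw":255},{"wx":0,"wy":0,"wz":0,"tx":0,"ty":0,"tz":0,"claw":130},{"wx":0,"wy":0,"wz":0,"tx":0,"ty":0,"tz":0,"claw":130},{"wx":0,"wy":0,"wz":0,"tx":0,"ty":0,"tz":0,"claw":130},{"wx":0,"wy":0,"wz":0,"tx":0,"ty":-3,"tz":0,"claw":130},{"wx":0,"wy":0,"wz":0,"tx":0,"ty":-3,"tz":0,"claw":200},{"wx":0,"wy":0,"wz":0,"tx":0,"ty":0,"tz":0,"claw":255}]'
python3 -m jog '[{"wx":0,"wy":0,"wz":0,"tx":0,"ty":0,"tz":0,"claw":255},{"wx":0,"wy":0,"wz":0,"tx":0,"ty":0,"tz":0,"claw":255}]'
python3 - <<'E'
from h import *
s=st(); print(wc(s["eef_pos"]))
p=shot("wrist","ah_wrist")
a=p["image"][:,:,::-1]; cv2.imwrite("pics/ah_c.png",cv2.resize(a[180:400,220:420],(545,600)))
vv,uu=np.mgrid[0:480,0:640]; Q=wc(back(p,uu,vv,p["depth"],True)); 
im=p["image"].astype(int); red=(im[...,0]>150)&(im[...,1]<90)&(abs(Q[...,1])<15)&(Q[...,0]>-125)&(Q[...,0]<-60)
print("bead",np.percentile(Q[red],[5,50,95],axis=0).round(1))
for v in range(230,330,4): print(v,Q[v,322].round(1).tolist())
E
```

```text
time: 39.8
eef_pos: [452.4, -223.8, 130.1]
eef_rot: [-0.681, 0.685, 0.183, -0.18]
contact_force: [1.4, -0.8, 0.6]
width: 0.162
time: 40.0
eef_pos: [449.5, -221.3, 125.2]
eef_rot: [0.684, -0.683, -0.181, 0.182]
contact_force: [-0.0, 0.5, 0.0]
width: 0.001
t40.00 pos [ 449.5 -221.3  125.2] rot [ 0.684 -0.683 -0.181  0.182] F [-0.   0.5  0. ] w 0.001 q [-0.69  0.14  1.88 -0.    1.12 -1.21]
[-65.53616347   0.66558398 125.18125529]
bead [[-107.3   -5.6   51.1]
 [-105.1    1.4   52.4]
 [-102.5    7.8   53.8]]
230 [-79.0, 0.2, 44.8]
234 [-76.4, 0.2, 44.8]
238 [-73.4, 0.2, 43.4]
242 [-71.1, 0.2, 44.7]
246 [-68.8, 0.2, 45.7]
250 [-76.3, 0.2, 74.8]
254 [-74.7, 0.1, 76.8]
258 [-71.0, 0.2, 73.1]
262 [-70.0, 0.2, 76.7]
266 [-68.3, 0.1, 78.2]
270 [-63.9, 0.2, 73.3]
274 [-62.3, 0.2, 75.5]
278 [-61.8, 0.1, 79.8]
282 [-59.6, 0.1, 80.3]
286 [-56.2, 0.2, 78.2]
290 [-54.3, 0.2, 79.5]
294 [-77.0, 0.0, 130.9]
298 [-77.1, 0.0, 134.8]
302 [-76.7, 0.0, 137.5]
306 [-77.0, 0.0, 141.4]
310 [-76.6, 0.0, 143.9]
314 [-77.0, 0.0, 147.8]
318 [-76.8, 0.0, 150.4]
322 [-77.6, -0.0, 154.5]
326 [-76.8, -0.0, 156.0]
```

View pics/ah_c.png

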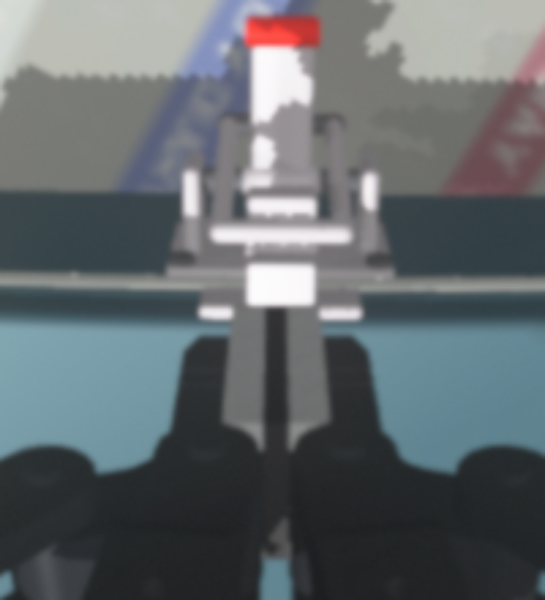

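```bash
python3 -m jog '[{"wx":0,"wy":0,"wz":0,"tx":0.05,"ty":0,"tz":2,"claw":255},{"wx":0,"wy":0,"wz":0,"tx":0,"ty":0,"tz":1.95,"claw":255},{"wx":0,"wy":0,"wz":0,"tx":0,"ty":3,"tz":0,"claw":255},{"wx":0,"wy":0,"wz":0,"tx":0,"ty":3,"tz":0,"claw":255},{"wx":0,"wy":0,"wz":0,"tx":0,"ty":0.4,"tz":0,"claw":255},{"wx":0,"wy":0,"wz":0,"tx":0,"ty":0,"tz":0,"claw":255},{"wx":0,"wy":0,"wz":0,"tx":0,"ty":0,"tz":0,"claw":255}]'
python3 - <<'E'
from h import *
s=st(); print(wc(s["eef_pos"]))
p=shot("wrist","ai_wrist")
E
```

```text
time: 40.75
eef_pos: [431.6, -187.7, 62.9]
eef_rot: [-0.683, 0.684, 0.182, -0.182]
contact_force: [0.5, -0.3, -1.3]
width: -0.004
t40.75 pos [ 431.6 -187.7   62.9] rot [-0.683  0.684  0.182 -0.182] F [ 0.5 -0.3 -1.3] w -0.004 q [-0.66  0.18  1.99 -0.    0.97 -1.18]
[-103.61395385    1.8436428    62.90205155]
```

View pics/ai_wrist.png

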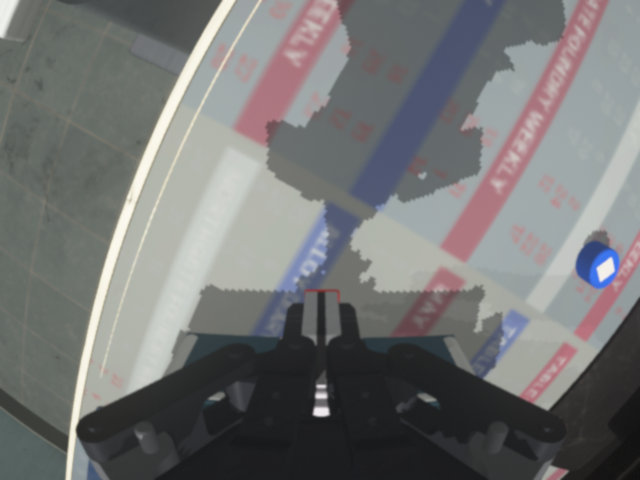

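```bash
python3 -m jog '[{"wx":0,"wy":0,"wz":0,"tx":0,"ty":0.9,"tz":0.1,"claw":255},{"wx":0,"wy":0,"wz":0,"tx":0,"ty":0.8,"tz":0,"claw":255},{"wx":0,"wy":0,"wz":0,"tx":0,"ty":0.8,"tz":0,"claw":255},{"wx":0,"wy":0,"wz":0,"tx":0,"ty":0.6,"tz":-0.2,"claw":255},{"wx":0,"wy":0,"wz":0,"tx":0,"ty":0.6,"tz":-0.2,"claw":255},{"wx":0,"wy":0,"wz":0,"tx":0,"ty":0,"tz":0,"claw":255}]'
python3 - <<'E'
from h import *
s=st(); print(wc(s["eef_pos"])); print(s["wrist_torque"])
E
```

```text
time: 41.4
eef_pos: [432.0, -189.6, 24.1]
eef_rot: [0.684, -0.683, -0.181, 0.182]
contact_force: [-0.5, 0.0, 0.5]
width: 0.003
t41.40 pos [ 432.  -189.6   24.1] rot [ 0.684 -0.683 -0.181  0.182] F [-0.5  0.   0.5] w 0.003 q [-0.67  0.27  1.99 -0.    0.88 -1.19]
[-101.76529707    1.22436468   24.11504668]
[ 0.01046685 -0.0447184  -0.00361585]
```

```bash
python3 -m jog '[{"wx":0,"wy":0,"wz":0,"tx":0,"ty":0.5,"tz":-0.4,"claw":255},{"wx":0,"wy":0,"wz":0,"tx":0,"ty":0.5,"tz":-0.2,"claw":255},{"wx":0,"wy":0,"wz":0,"tx":0,"ty":0.1,"tz":0,"claw":255},{"wx":0,"wy":0,"wz":0,"tx":0,"ty":0,"tz":0,"claw":255}]'
python3 - <<'E'
from h import *
s=st(); print(wc(s["eef_pos"])); p=shot("wrist","aj_wrist"); shot("side","aj_side");shot("scene","aj_scene")
a=p["image"][:,:,::-1]; cv2.imwrite("pics/aj_c.png",cv2.resize(a[180:400,220:420],(545,600)))
E
```

```text
time: 41.8
eef_pos: [435.1, -194.0, 14.9]
eef_rot: [0.684, -0.682, -0.181, 0.182]
contact_force: [-5.6, 8.6, 18.4]
width: 0.001
t41.80 pos [ 435.1 -194.    14.9] rot [ 0.684 -0.682 -0.181  0.182] F [-5.6  8.6 18.4] w 0.001 q [-0.67  0.29  1.98  0.    0.87 -1.19]
[-96.38760359   1.78306572  14.89429026]
```

View pics/aj_c.png

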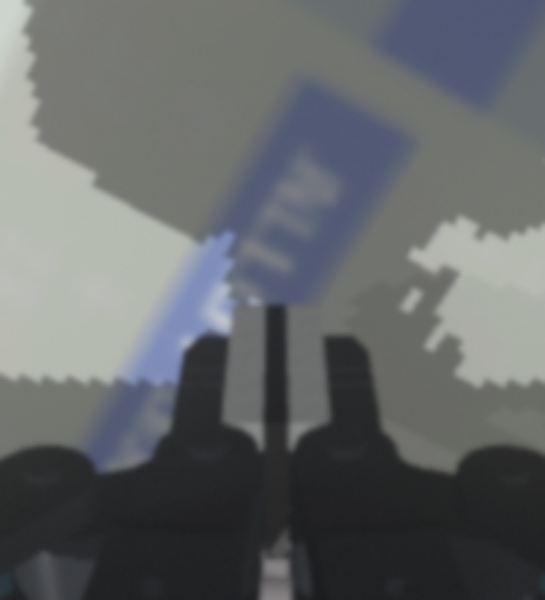

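View pics/aj_scene.png

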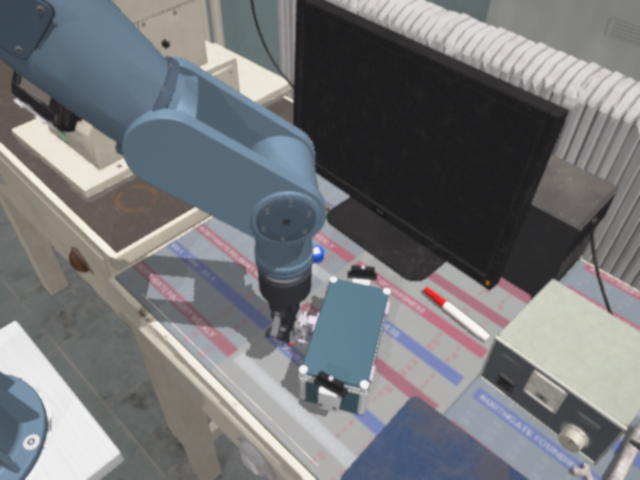

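```bash
python3 -m jog '[{"wx":0,"wy":0,"wz":0,"tx":0,"ty":-1,"tz":0.2,"claw":255},{"wx":0,"wy":0,"wz":0,"tx":0,"ty":-3,"tz":0,"claw":255},{"wx":0,"wy":0,"wz":0,"tx":0,"ty":-4,"tz":0,"claw":255},{"wx":0,"wy":0,"wz":0,"tx":0,"ty":-4,"tz":0,"claw":255},{"wx":0,"wy":0,"wz":0,"tx":0,"ty":0,"tz":0,"claw":200},{"wx":0,"wy":0,"wz":0,"tx":0,"ty":0,"tz":0,"claw":140}]'
python3 - <<'E'
from h import *
s=st(); print(wc(s["eef_pos"])); p=shot("wrist","ak_wrist")
a=p["image"][:,:,::-1]; cv2.imwrite("pics/ak_c.png",cv2.resize(a[180:400,220:420],(545,600)))
vv,uu=np.mgrid[0:480,0:640]; Q=wc(back(p,uu,vv,p["depth"],True)); 
im=p["image"].astype(int); red=(im[...,0]>150)&(im[...,1]<90)&(abs(Q[...,1])<15)&(Q[...,0]>-125)&(Q[...,0]<-60)
print("bead",red.sum(),np.percentile(Q[red],[5,50,95],axis=0).round(1) if red.any() else "")
E
```

```text
time: 42.55
eef_pos: [435.3, -194.0, 135.2]
eef_rot: [-0.682, 0.684, 0.182, -0.181]
contact_force: [-0.3, -0.1, -0.9]
width: 0.328
t42.55 pos [ 435.3 -194.   135.2] rot [-0.682  0.684  0.182 -0.181] F [-0.3 -0.1 -0.9] w 0.328 q [-0.67  0.07  1.94 -0.    1.13 -1.19]
[-96.30540799   1.90679299 135.21669203]
bead 103 [[-92.4  -7.1  10.3]
 [-91.1   0.3  12.8]
 [-89.4   7.8  14. ]]
```

View pics/ak_c.png

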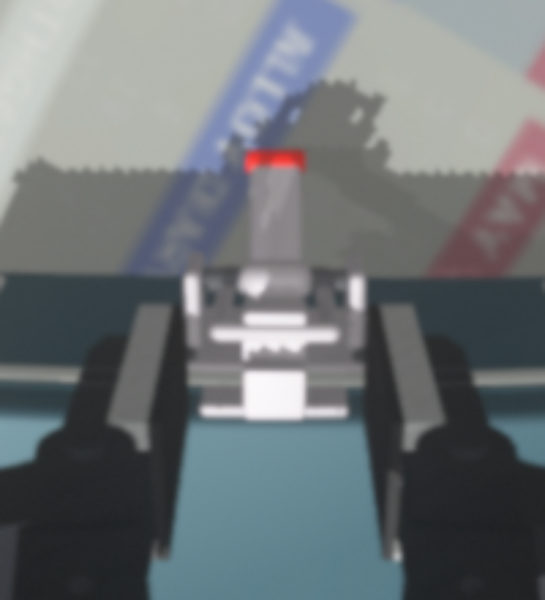

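```bash
python3 -m jog '[{"wx":0,"wy":0,"wz":0,"tx":1,"ty":-3,"tz":-1,"claw":140},{"wx":0,"wy":0,"wz":0,"tx":3,"ty":0,"tz":-3,"claw":140},{"wx":0,"wy":0,"wz":0,"tx":3,"ty":0,"tz":-3,"claw":140},{"wx":0,"wy":0,"wz":0,"tx":3,"ty":0,"tz":-2.5,"claw":140},{"wx":0,"wy":-0.1,"wz":0,"tx":0,"ty":0,"tz":0,"claw":140},{"wx":0,"wy":-0.08,"wz":0,"tx":0,"ty":0,"tz":0,"claw":140},{"wx":0,"wy":0,"wz":0,"tx":0,"ty":0,"tz":0,"claw":140},{"wx":0,"wy":0,"wz":0,"tx":0,"ty":0,"tz":0,"claw":140}]'
cat >> h.py <<'E'
def rib(p,wrist,y0,tol=30):
    vv,uu=np.mgrid[0:480,0:640]; Q=wc(back(p,uu,vv,p["depth"],wrist))
    m=(p["depth"]>0)&(np.hypot(Q[...,0],Q[...,1]-y0)<tol)&(Q[...,2]>97)&(Q[...,2]<108)
    q=Q[m]
    r=cv2.minAreaRect(q[:,:2].astype(np.float32)); b=cv2.boxPoints(r); e=[b[1]-b[0],b[2]-b[1]]; l=max(e,key=np.linalg.norm)
    a=np.degrees(np.arctan2(l[1],l[0])); a=(a+90)%180-90
    print("rib n",len(q),"mean",q.mean(0).round(1),"rect c",np.round(r[0],1),"size",np.round(r[1],1),"long-axis angle from case x (deg, ccw)",round(a,1))
E
python3 - <<'E'
from h import *
s=st(); print(wc(s["eef_pos"]),R(s["eef_rot"]).round(3)[:,0]); p=shot("wrist","al_wrist"); rib(p,True,103)
q=shot("scene","al_scene"); rib(q,False,103); rib(q,False,-103)
E
```

```text
time: 43.4
eef_pos: [567.7, -225.6, 162.4]
eef_rot: [0.665, -0.664, -0.241, 0.242]
contact_force: [-0.7, -0.2, -0.2]
width: 0.451
t43.40 pos [ 567.7 -225.6  162.4] rot [ 0.665 -0.664 -0.241  0.242] F [-0.7 -0.2 -0.2] w 0.451 q [-0.57  0.33  1.57  0.    1.25 -1.27]
[ -3.06941593 101.12300712 162.35519421] [ 0.766  0.642 -0.001]
rib n 903 mean [ -2.  102.6 102.3] rect c [ -0.7 103. ] size [38.   8.4] long-axis angle from case x (deg, ccw) 10.0
rib n 142 mean [  1.3 102.  101.1] rect c [  1.3 102.6] size [37. 10.] long-axis angle from case x (deg, ccw) 7.8
rib n 203 mean [  -0.8 -103.5  101.4] rect c [  -0.8 -102.3] size [10.9 37.7] long-axis angle from case x (deg, ccw) -17.2
```

View pics/al_wrist.png

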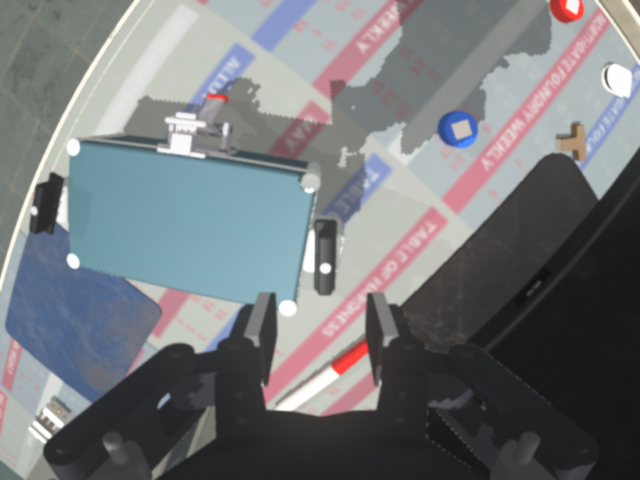

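```bash
python3 -m jog '[{"wx":0,"wy":0,"wz":0,"tx":0.1,"ty":2,"tz":-0.15,"claw":160},{"wx":0,"wy":0,"wz":0,"tx":0,"ty":2,"tz":0,"claw":160},{"wx":0,"wy":0,"wz":0,"tx":0,"ty":0,"tz":0,"claw":160},{"wx":0,"wy":0,"wz":0,"tx":0,"ty":0,"tz":0,"claw":160}]'
python3 - <<'E'
from h import *
s=st(); c=wc(s["eef_pos"]); print(c); p=shot("wrist","am_wrist"); rib(p,True,103)
d=cw(-0.7,103,91)-s["eef_pos"]; print(tool(d))
E
```

```text
time: 43.9
eef_pos: [570.0, -226.4, 124.2]
eef_rot: [0.665, -0.664, -0.242, 0.242]
contact_force: [0.8, -0.6, 0.0]
width: 0.373
t43.90 pos [ 570.  -226.4  124.2] rot [ 0.665 -0.664 -0.242  0.242] F [ 0.8 -0.6  0. ] w 0.373 q [-0.57  0.38  1.59  0.    1.17 -1.27]
[ -1.20166836 102.685262   124.20904649]
rib n 1244 mean [ -2.5 102.6 102.2] rect c [ -0.7 102.9] size [37.5  8.7] long-axis angle from case x (deg, ccw) 9.1
[ 0.02113114  3.32095887 -0.05196812]
```

View pics/am_wrist.png

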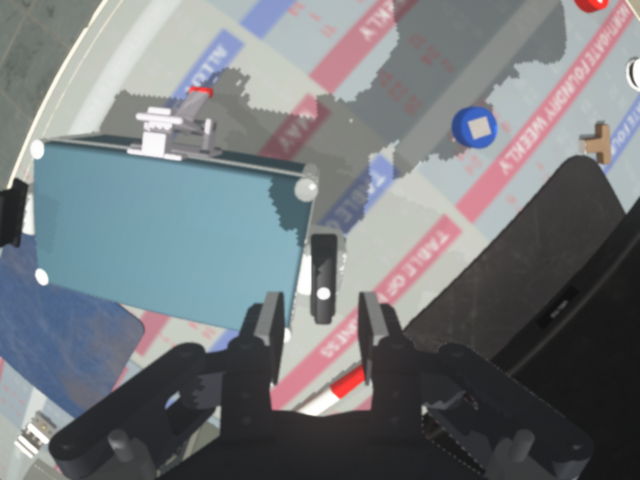

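```bash
python3 -m jog '[{"wx":0,"wy":0,"wz":0,"tx":0,"ty":1.7,"tz":0,"claw":160},{"wx":0,"wy":0,"wz":0,"tx":0,"ty":1.6,"tz":0,"claw":160},{"wx":0,"wy":0,"wz":0,"tx":0,"ty":0,"tz":0,"claw":160},{"wx":0,"wy":0,"wz":0,"tx":0,"ty":0,"tz":0,"claw":255},{"wx":0,"wy":0,"wz":0,"tx":0,"ty":0,"tz":0,"claw":255},{"wx":0,"wy":0,"wz":0,"tx":0,"ty":0,"tz":0,"claw":255},{"wx":0,"wy":0,"wz":0,"tx":0,"ty":0,"tz":0,"claw":255}]' 40
```

```text
time: 44.65
eef_pos: [571.1, -226.2, 91.9]
eef_rot: [-0.664, 0.664, 0.243, -0.242]
contact_force: [3.1, 3.8, 0.2]
width: 0.087
```

```bash
python3 -m jog '[{"wx":0,"wy":-0.1,"wz":0,"tx":0,"ty":0,"tz":0,"claw":255},{"wx":0,"wy":-0.1,"wz":0,"tx":0,"ty":0,"tz":0,"claw":255},{"wx":0,"wy":-0.1,"wz":0,"tx":0,"ty":0,"tz":0,"claw":255},{"wx":0,"wy":-0.1,"wz":0,"tx":0,"ty":0,"tz":0,"claw":255},{"wx":0,"wy":-0.1,"wz":0,"tx":0,"ty":0,"tz":0,"claw":255},{"wx":0,"wy":-0.1,"wz":0,"tx":0,"ty":0,"tz":0,"claw":255},{"wx":0,"wy":-0.1,"wz":0,"tx":0,"ty":0,"tz":0,"claw":255}]'
python3 -m jog '[{"wx":0,"wy":-0.1,"wz":0,"tx":0,"ty":0,"tz":0,"claw":255},{"wx":0,"wy":-0.1,"wz":0,"tx":0,"ty":0,"tz":0,"claw":255},{"wx":0,"wy":-0.1,"wz":0,"tx":0,"ty":0,"tz":0,"claw":255},{"wx":0,"wy":-0.1,"wz":0,"tx":0,"ty":0,"tz":0,"claw":255},{"wx":0,"wy":-0.1,"wz":0,"tx":0,"ty":0,"tz":0,"claw":255},{"wx":0,"wy":-0.1,"wz":0,"tx":0,"ty":0,"tz":0,"claw":255},{"wx":0,"wy":-0.1,"wz":0,"tx":0,"ty":0,"tz":0,"claw":255},{"wx":0,"wy":0,"wz":0,"tx":0,"ty":0,"tz":0,"claw":255}]'
python3 - <<'E'
from h import *
s=st(); c=wc(s["eef_pos"]); print(c,s["wrist_torque"].round(2)); X=R(s["eef_rot"])[:2,0]; print(np.degrees(np.arctan2(X@YD,X@XD))-90)
shot("wrist","an_wrist")
E
```

```text
time: 45.35
eef_pos: [570.8, -226.8, 91.9]
eef_rot: [-0.539, 0.54, 0.457, -0.457]
contact_force: [2.4, 1.3, 0.1]
width: 0.093
time: 46.15
eef_pos: [571.0, -227.5, 92.0]
eef_rot: [0.351, -0.352, -0.613, 0.614]
contact_force: [1.7, -1.7, -0.3]
width: 0.088
t46.15 pos [ 571.  -227.5   92. ] rot [ 0.351 -0.352 -0.613  0.614] F [ 1.7 -1.7 -0.3] w 0.088 q [-0.57  0.42  1.61 -0.    1.11 -2.67]
[  0.20442017 103.0522342   91.96907623] [-0.22 -0.48  0.01]
-269.42821553694176
```

View pics/an_wrist.png

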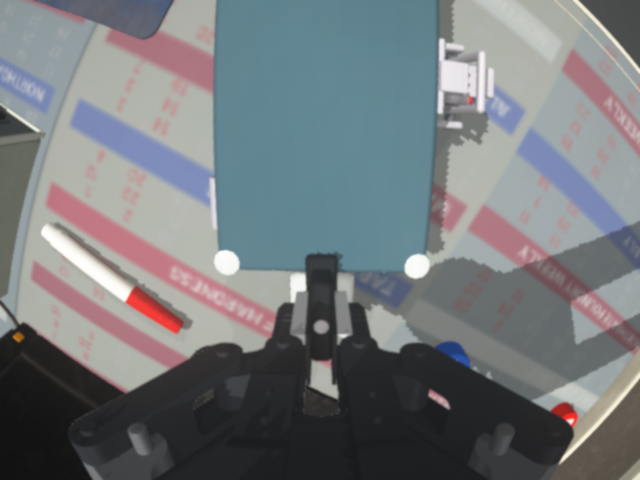

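```bash
python3 -m jog '[{"wx":0,"wy":0,"wz":0,"tx":0,"ty":0,"tz":0,"claw":160},{"wx":0,"wy":0,"wz":0,"tx":0,"ty":0,"tz":0,"claw":160},{"wx":0,"wy":0,"wz":0,"tx":0,"ty":0,"tz":0,"claw":160},{"wx":0,"wy":0,"wz":0,"tx":0,"ty":-3,"tz":0,"claw":160},{"wx":0,"wy":0,"wz":0,"tx":0,"ty":-4,"tz":0,"claw":160},{"wx":0,"wy":0,"wz":0,"tx":0,"ty":0,"tz":3,"claw":160},{"wx":0,"wy":0,"wz":0,"tx":0,"ty":0,"tz":4,"claw":160},{"wx":0,"wy":0,"wz":0,"tx":0,"ty":0,"tz":4,"claw":160}]'
python3 -m jog '[{"wx":0,"wy":0,"wz":0,"tx":0,"ty":0,"tz":4,"claw":160},{"wx":0,"wy":0,"wz":0,"tx":0,"ty":0,"tz":4,"claw":160},{"wx":0,"wy":0,"wz":0,"tx":0,"ty":0,"tz":1.6,"claw":160},{"wx":0,"wy":0.15,"wz":0,"tx":0,"ty":0,"tz":0,"claw":160},{"wx":0,"wy":0.15,"wz":0,"tx":0,"ty":0,"tz":0,"claw":160},{"wx":0,"wy":0.15,"wz":0,"tx":0,"ty":0,"tz":0,"claw":160},{"wx":0,"wy":0.15,"wz":0,"tx":0,"ty":0,"tz":0,"claw":160},{"wx":0,"wy":0.15,"wz":0,"tx":0,"ty":0,"tz":0,"claw":160}]'
python3 -m jog '[{"wx":0,"wy":0.15,"wz":0,"tx":0,"ty":0,"tz":0,"claw":160},{"wx":0,"wy":0.15,"wz":0,"tx":0,"ty":0,"tz":0,"claw":160},{"wx":0,"wy":0.15,"wz":0,"tx":0,"ty":0,"tz":0,"claw":160},{"wx":0,"wy":0.15,"wz":0,"tx":0,"ty":0,"tz":0,"claw":160},{"wx":0,"wy":0.15,"wz":0,"tx":0,"ty":0,"tz":0,"claw":160},{"wx":0,"wy":0.15,"wz":0,"tx":0,"ty":0,"tz":0,"claw":160},{"wx":0,"wy":0.15,"wz":0,"tx":0,"ty":0,"tz":0,"claw":160},{"wx":0,"wy":0.08,"wz":0,"tx":0,"ty":0,"tz":0,"claw":160}]'
python3 -m jog '[{"wx":0,"wy":0,"wz":0,"tx":0,"ty":0,"tz":0,"claw":160}]'
python3 - <<'E'
from h import *
s=st(); c=wc(s["eef_pos"]); print(c); X=R(s["eef_rot"])[:2,0]; print((np.degrees(np.arctan2(X@YD,X@XD))))
p=shot("wrist","ao_wrist"); rib(p,True,-103); q=shot("scene","ao_scene"); rib(q,False,-103); rib(q,False,103)
E
```

```text
time: 47.0
eef_pos: [474.4, -282.2, 161.5]
eef_rot: [0.351, -0.352, -0.613, 0.614]
contact_force: [-0.2, -0.3, 0.4]
width: 0.372
time: 47.8
eef_pos: [392.2, -330.4, 161.1]
eef_rot: [0.554, -0.553, -0.44, 0.44]
contact_force: [-0.3, -0.7, -0.0]
width: 0.371
time: 48.6
eef_pos: [392.3, -330.3, 161.1]
eef_rot: [0.703, -0.703, -0.075, 0.076]
contact_force: [-1.3, 0.2, -0.7]
width: 0.371
time: 48.7
eef_pos: [392.3, -330.4, 161.1]
eef_rot: [0.703, -0.703, -0.077, 0.077]
contact_force: [-0.5, 0.7, 0.4]
width: 0.373
t48.70 pos [ 392.3 -330.4  161.1] rot [ 0.703 -0.703 -0.077  0.077] F [-0.5  0.7  0.4] w 0.373 q [-0.93  0.12  1.83 -0.    1.2  -1.15]
[   0.66364836 -103.190057    161.1427401 ]
72.74377403122686
rib n 945 mean [  -4.1 -102.5  102.2] rect c [  -3.  -102.9] size [ 8.7 37.9] long-axis angle from case x (deg, ccw) -16.8
rib n 204 mean [  -0.7 -103.6  101.5] rect c [  -1.  -103.2] size [10.5 37.9] long-axis angle from case x (deg, ccw) -16.5
rib n 0 mean [nan nan nan] rect c [0. 0.] size [0. 0.] long-axis angle from case x (deg, ccw) 0.0h.py:55: RuntimeWarning: Mean of empty slice.
  print("rib n",len(q),"mean",q.mean(0).round(1),"rect c",np.round(r[0],1),"size",np.round(r[1],1),"long-axis angle from case x (deg, ccw)",round(a,1))
  ret = um.true_divide(
```

View pics/ao_wrist.png

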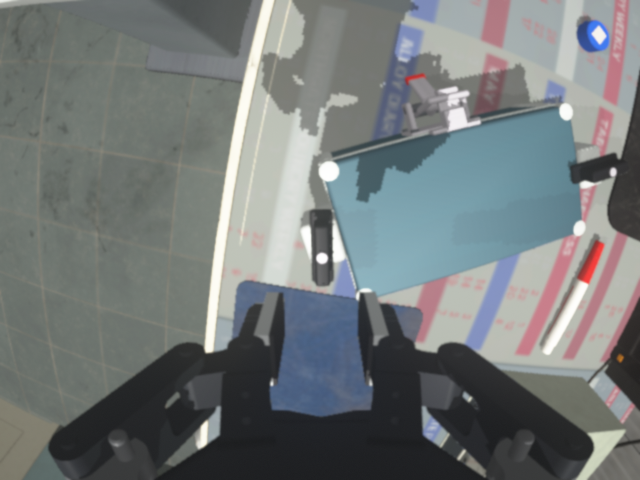

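```bash
python3 -m jog '[{"wx":0,"wy":0,"wz":0,"tx":-0.05,"ty":2,"tz":0.2,"claw":160},{"wx":0,"wy":0,"wz":0,"tx":0,"ty":2,"tz":0,"claw":160},{"wx":0,"wy":0,"wz":0,"tx":0,"ty":0,"tz":0,"claw":160},{"wx":0,"wy":0,"wz":0,"tx":0,"ty":0,"tz":0,"claw":160}]'
python3 - <<'E'
from h import *
s=st(); c=wc(s["eef_pos"]); print(c); p=shot("wrist","ap_wrist"); rib(p,True,-103)
print(tool(cw(-1.7,-103,91)-s["eef_pos"]))
E
```

```text
time: 49.2
eef_pos: [391.4, -328.6, 121.3]
eef_rot: [0.703, -0.703, -0.078, 0.078]
contact_force: [-0.4, 0.4, 0.2]
width: 0.376
t49.20 pos [ 391.4 -328.6  121.3] rot [ 0.703 -0.703 -0.078  0.078] F [-0.4  0.4  0.2] w 0.376 q [-0.93  0.17  1.86 -0.    1.11 -1.15]
[  -1.31141534 -103.04503268  121.2606227 ]
rib n 1332 mean [  -4.5 -102.4  102.2] rect c [  -2.9 -102.8] size [ 8.8 38.2] long-axis angle from case x (deg, ccw) -15.9
[-0.00804421  3.02603357  0.04048744]
```

View pics/ap_wrist.png

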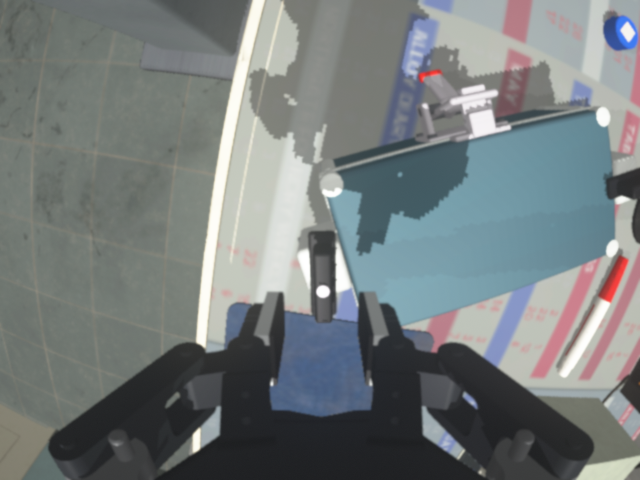

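Aligned and centred over the rib; descend, pinch and turn clockwise (wy positive) by about 74°.

```bash
python3 -m jog '[{"wx":0,"wy":0,"wz":0,"tx":0,"ty":1.5,"tz":0.03,"claw":160},{"wx":0,"wy":0,"wz":0,"tx":0,"ty":1.5,"tz":0,"claw":160},{"wx":0,"wy":0,"wz":0,"tx":0,"ty":0,"tz":0,"claw":160},{"wx":0,"wy":0,"wz":0,"tx":0,"ty":0,"tz":0,"claw":255},{"wx":0,"wy":0,"wz":0,"tx":0,"ty":0,"tz":0,"claw":255},{"wx":0,"wy":0,"wz":0,"tx":0,"ty":0,"tz":0,"claw":255},{"wx":0,"wy":0,"wz":0,"tx":0,"ty":0,"tz":0,"claw":255}]' 40
```

```text
time: 49.95
eef_pos: [392.4, -329.1, 92.6]
eef_rot: [-0.702, 0.704, 0.078, -0.077]
contact_force: [2.1, 0.8, 6.7]
width: 0.089
```

```bash
python3 -m jog '[{"wx":0,"wy":0.1,"wz":0,"tx":0,"ty":0,"tz":0,"claw":255},{"wx":0,"wy":0.1,"wz":0,"tx":0,"ty":0,"tz":0,"claw":255},{"wx":0,"wy":0.1,"wz":0,"tx":0,"ty":0,"tz":0,"claw":255},{"wx":0,"wy":0.1,"wz":0,"tx":0,"ty":0,"tz":0,"claw":255},{"wx":0,"wy":0.1,"wz":0,"tx":0,"ty":0,"tz":0,"claw":255},{"wx":0,"wy":0.1,"wz":0,"tx":0,"ty":0,"tz":0,"claw":255},{"wx":0,"wy":0.1,"wz":0,"tx":0,"ty":0,"tz":0,"claw":255}]'
python3 -m jog '[{"wx":0,"wy":0.1,"wz":0,"tx":0,"ty":0,"tz":0,"claw":255},{"wx":0,"wy":0.1,"wz":0,"tx":0,"ty":0,"tz":0,"claw":255},{"wx":0,"wy":0.1,"wz":0,"tx":0,"ty":0,"tz":0,"claw":255},{"wx":0,"wy":0.1,"wz":0,"tx":0,"ty":0,"tz":0,"claw":255},{"wx":0,"wy":0.1,"wz":0,"tx":0,"ty":0,"tz":0,"claw":255},{"wx":0,"wy":0.09,"wz":0,"tx":0,"ty":0,"tz":0,"claw":255},{"wx":0,"wy":0,"wz":0,"tx":0,"ty":0,"tz":0,"claw":255},{"wx":0,"wy":0,"wz":0,"tx":0,"ty":0,"tz":0,"claw":255}]'
python3 - <<'E'
from h import *
s=st(); c=wc(s["eef_pos"]); print(c,s["wrist_torque"].round(2)); X=R(s["eef_rot"])[:2,0]; print(np.degrees(np.arctan2(X@YD,X@XD)))
shot("wrist","aq_wrist")
E
```

```text
time: 50.65
eef_pos: [391.3, -329.0, 92.5]
eef_rot: [-0.686, 0.687, -0.169, 0.169]
contact_force: [-3.4, 2.0, 10.2]
width: 0.09
time: 51.45
eef_pos: [390.7, -328.3, 92.5]
eef_rot: [-0.608, 0.609, -0.361, 0.36]
contact_force: [-5.7, 4.2, 13.0]
width: 0.092
t51.45 pos [ 390.7 -328.3   92.5] rot [-0.608  0.609 -0.361  0.36 ] F [-5.7  4.2 13. ] w 0.092 q [-0.93  0.21  1.88 -0.    1.05  0.14]
[  -1.89539471 -103.56281583   92.52066566] [0.79 1.08 0.05]
-1.0820295177614936
```

View pics/aq_wrist.png

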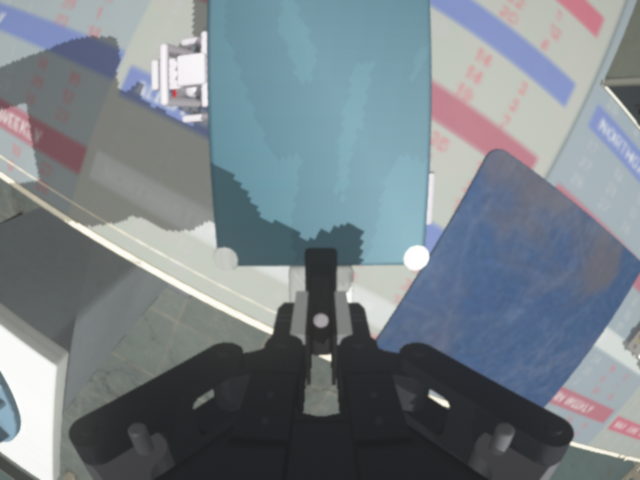

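Release, lift well clear, and check everything from above.

```bash
python3 -m jog '[{"wx":0,"wy":0,"wz":0,"tx":0,"ty":0,"tz":0,"claw":160},{"wx":0,"wy":0,"wz":0,"tx":0,"ty":0,"tz":0,"claw":160},{"wx":0,"wy":0,"wz":0,"tx":0,"ty":0,"tz":0,"claw":160},{"wx":0,"wy":0,"wz":0,"tx":0,"ty":-3,"tz":0,"claw":160},{"wx":0,"wy":0,"wz":0,"tx":0,"ty":-4,"tz":0,"claw":160},{"wx":0,"wy":0,"wz":0,"tx":0,"ty":-4,"tz":0,"claw":160},{"wx":0,"wy":0,"wz":0,"tx":-3,"ty":-3,"tz":0,"claw":160},{"wx":0,"wy":0,"wz":0,"tx":-4,"ty":0,"tz":0,"claw":160}]'
python3 -m jog '[{"wx":0,"wy":0,"wz":0,"tx":-4,"ty":0,"tz":0,"claw":160},{"wx":0,"wy":0,"wz":0,"tx":0,"ty":0,"tz":0,"claw":160},{"wx":0,"wy":0,"wz":0,"tx":0,"ty":0,"tz":0,"claw":160}]'
python3 - <<'E'
from h import *
s=st(); p=shot("wrist","ar_wrist"); q=shot("scene","ar_scene"); sd=shot("side","ar_side")
for c,w in((p,True),(q,False),(sd,False)):
    for y in (103,-103):
        try: rib(c,w,y)
        except Exception as e: print("no",y)
vv,uu=np.mgrid[0:480,0:640]; Q=wc(back(p,uu,vv,p["depth"],True)); im=p["image"].astype(int)
red=(im[...,0]>130)&(im[...,1]<90)&(abs(Q[...,1])<15)&(Q[...,0]>-125)&(Q[...,0]<-60)
print("bead",red.sum(),np.median(Q[red],axis=0).round(1) if red.any() else "")
m=(p["depth"]>0)&(abs(Q[...,0])<40)&(abs(Q[...,1])<75); 
for a,b in ((-40,-20),(20,40)):
    mm=m&(Q[...,0]>a)&(Q[...,0]<b)&(Q[...,2]<120); print("lid z",a,np.median(Q[mm][:,2]).round(1))
E
```

```text
time: 52.3
eef_pos: [359.6, -269.5, 235.9]
eef_rot: [-0.607, 0.609, -0.358, 0.364]
contact_force: [0.3, 0.7, -0.6]
width: 0.371
time: 52.6
eef_pos: [338.8, -231.8, 231.5]
eef_rot: [-0.608, 0.609, -0.36, 0.361]
contact_force: [0.0, -0.8, -0.4]
width: 0.375
t52.60 pos [ 338.8 -231.8  231.5] rot [-0.608  0.609 -0.36   0.361] F [ 0.  -0.8 -0.4] w 0.375 q [-0.89 -0.21  1.99 -0.    1.36  0.18]
rib n 0 mean [nan nan nan] rect c [0. 0.] size [0. 0.] long-axis angle from case x (deg, ccw) 0.0
rib n 536 mean [  -3.7 -102.3  101.8] rect c [  -2.7 -102.6] size [37.9  9.6] long-axis angle from case x (deg, ccw) 89.2
rib n 115 mean [  1.4 101.3 101.4] rect c [  1.2 103.5] size [ 9.  39.4] long-axis angle from case x (deg, ccw) -89.1
rib n 181 mean [  -0.7 -103.6  101.9] rect c [  -0.9 -102.8] size [37.5  9.3] long-axis angle from case x (deg, ccw) 87.5
rib n 107 mean [ -3.4 104.7 101.4] rect c [ -1.8 104.3] size [12.9 37.6] long-axis angle from case x (deg, ccw) -79.9
rib n 0 mean [nan nan nan] rect c [0. 0.] size [0. 0.] long-axis angle from case x (deg, ccw) 0.0
bead 65 [-90.8  -0.5  12.3]
lid z -40 79.0
lid z 20 79.0h.py:55: RuntimeWarning: Mean of empty slice.
  print("rib n",len(q),"mean",q.mean(0).round(1),"rect c",np.round(r[0],1),"size",np.round(r[1],1),"long-axis angle from case x (deg, ccw)",round(a,1))
  ret = um.true_divide(
```

View pics/ar_wrist.png

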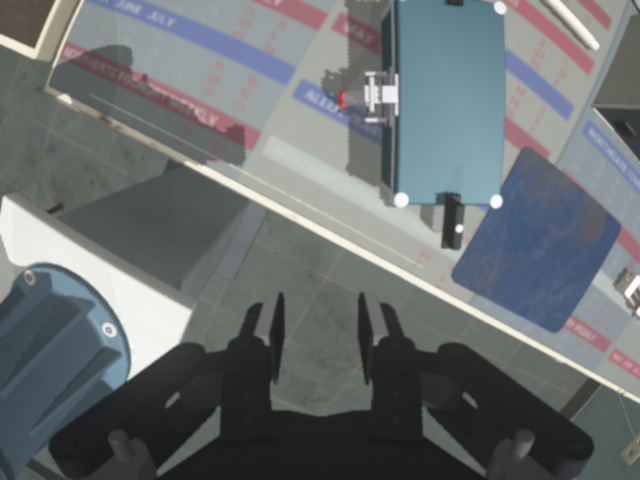

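View pics/ar_scene.png

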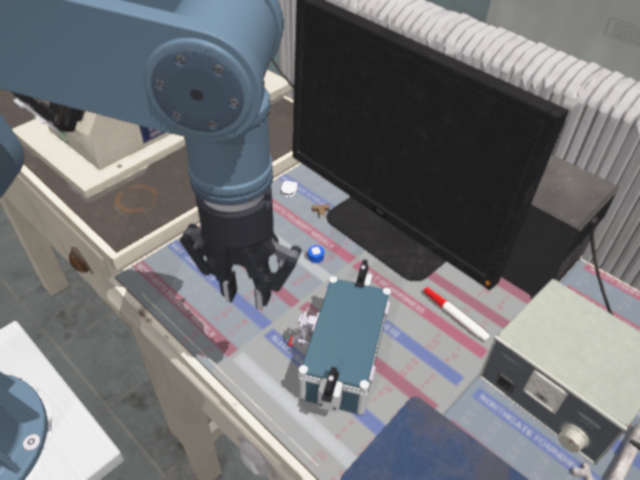

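View pics/ar_side.png

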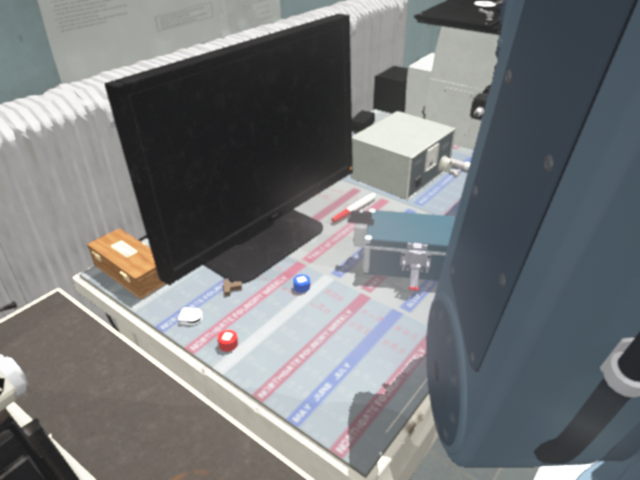

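```bash
python3 -c "
from rig import ctrl
print(ctrl.close_job())"
```

```text
the job is handed in; nothing more can be done
None
```

I packed all five specimens (0, 1, 2, 3 and 5) in a row in the case and did the rest in the order asked. I shut the lid, hooked the wire loop over the keeper and pressed the lever down to its stop. Last I turned the left and then the right turnbutton. The job is handed in at about 53 s, and it reports no verdict.

My last checks, with the arm clear of everything:

| Check | Reading | Expected |
|---|---|---|
| Lid top, front and back | about 79 mm | 80 mm |
| Lever bead height | about 12 mm | about 11 mm when shut |
| Right turnbutton | 89° (wrist), 87.5° (scene) | 90° |
| Left turnbutton | 89° (scene), 90.6° (gripper when it let go) | 90° |

- **Loop:** it lay in the keeper when I looked straight after pressing the lever.
- **Desk:** the final pictures show no specimens left on it. The loupe, the pen, the tee casting and the red and blue look-alikes are where they were.
- **Disagreement:** the side camera read the left turnbutton at about 80°. Its view of that part was sparse and oblique, so I trusted the other two readings.
- **Not seen again:** the specimens can't be seen once the lid is shut. The last look inside, just before closing it, showed all five on the case floor.

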